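Open the wash case, hang the ink cups and start the dryer

ROBOT

A 6-joint arm with a two-finger parallel gripper is mounted at the origin on the work surface. World frame = base frame: x ahead of the robot, y to its left, z up, the work surface at z = 0. Lengths are in mm, angles in degrees, forces in N, time in s.
With the tool pointing down it reaches from about 350 to 850 mm from the base axis. Payload 8.1 kg.
Tool frame: the origin (TCP) lies on the centre line of the jaws, within the pads' length; the fingertips stand 11 mm ahead of it and the grasp point (between the pads) lies 8 mm behind it; z points along the fingers, y is the direction in which the jaws open and shut (so a half turn about z gives the same grasp; the last joint's range is limited). The gripper opens to 85 mm and grips with 20 to 120 N. Pads are 22 mm wide; open, the fingers measure 114 mm over their backs; the gripper's body (76 mm by 85 mm) begins 54 mm behind the grasp point. The pads swing forward as they close: fully open they stand 13 mm farther back than shut.
Start: joints at [-72.731, 7.471, 85.268, -0, 87.261, -4.893], TCP at [226.356, -555.669, 242.292] pointing down, gripper open.
Joint ranges: [-169.43, 169.43], [-51.17, 129.36], [1.28, 143.12], [-76.62, 256.62], [0, 156.53], [-152.29, 152.29]. Speed limits (degrees/s): [136.94, 136.94, 159.86, 180, 180, 180].

INTERFACE

Orientations are given as [roll, pitch, yaw] about the fixed x, y, z axes, in that order (R = Rz(yaw) Ry(pitch) Rx(roll)).
In Python, from bench import telemetry, viewer, r gives the robot as it stands.
- The arm moves only by the shell command python3 -m inch 'ROWS' [FORCE]. ROWS is JSON, a list of rows, each a list of 3 entries, a list of its own where there are three numbers: the shift along the tool's x, y, z in cm, then the turn, a rotation vector about the tool's x, y, z in rad, then the opening, from 0 (shut) to 1 (fully open). A call has 1 to 20 rows; each row is the pose to reach, as a shift and turn from the pose commanded when the call began, along the tool's axes at that moment; what a row does not reach only later rows make up. A row lasts 1/10 s, in which the tool goes at most 50 mm and 8.59 degrees, less where a joint would pass 70% of its speed; a pose out of reach is approached as far as the arm can. A call with a gripper value outside its range is refused whole. The fingers move at their own pace and stop on an object; FORCE is the grip in N (left out, the last holds). Time passes only in rows, so rows that repeat a pose let the fingers close. It gives the time, the measured TCP pose, the force and the opening at its end, in the units of the state.
- telemetry.sense(): the state, without advancing time (a new reading comes with each control period).
- viewer.snapshot(name): name is "side" or "top"; returns the picture (384x512x3 uint8, red, green, blue); there is no depth.
- viewer.camera_model(name): a dict with "fx", "fy", "cx", "cy" (pixels), "cam_to_world" (4x4, takes a point from camera to world coordinates). Camera axes: x right, y down, z forward; pixel columns grow to the right and rows downward; lengths in mm; the calibration is good to about 2 mm. A picture is of the moment at which its call begins. camera_model takes no time and is no camera call.
- r.hand_in(): hands the job in, once; it reports no verdict.
The state is a dict: "time": time; "joint_pos": joint angles; "qd": joint speeds; "joint_efforts": joint torques, N m; "tool_pos": TCP position; "tcp_rot": TCP orientation; "ft_force": force on the tool from outside, world axes, zero at the start; "wrist_torque": the same for the moment, N m; "finger_gap": finger opening in mm.
Only numpy, scipy, OpenCV 4.12 (cv2) and the standard library are available. Lean on these libraries where they do the work, as an engineer would, in place of code of your own. Each camera call takes 0.05 s, during which the arm holds its last target.

TASK

Use the pry blade at the notch to lever up the blue hood of the wash case, open it all the way and leave it open, and lay the blade back on its mat. Then put every coloured ink cup from the case upside down over a free peg of the drying rack, standing down on the drip tray, and only when all are on, push the green blower lever over to on. Leave the white cup that is already drying and everything else on the bench where it is.

Things in the scene. Friction and masses are not known exactly. Their poses are not given: they have to be found in the camera images.
- case: Wash case, fixed: grey tray 130 (x) x 285 (y) x 34 mm high, walls 4 mm, under a clear blue hinged hood. Origin: centre of underside. x points from the front (robot side, pry notch) to the far side (hinge), y left along the front. Three sloping cradles inside at y = -85, 0, 85 mm; a cup there lies in the x-z plane, base to the front, mouth far and 20 degrees below level.
- case_notch (a point): Pry notch: middle of the outer front face at rim height (34 mm above the bench). The notch is a cut-out in the bottom edge of the hood's front wall (4 mm thick), 64 mm wide along the case's y, from this height to 10 mm above it; behind it the hood is hollow. Yellow marks above it. Axes as the case.
- cover_hinge (a point): Middle of the hood's hinge line, which runs along the case's y at rim height on the far side, 130 mm behind the front face. Fixed to the case; axes as the case.
- cover (a joint): Angle of the clear blue hood, rad: 0 shut, grows as its front edge swings up and over to the far side, stop at 1.75. Hood 130 x 285 x 62 mm high, hollow below, walls 4 mm, 0.2 kg, no handle. Stiff hinge (0.18 N m friction): it stays where it is left. Prying it up at the notch takes about 2.5 N. To get it past upright, push the inside of its top towards the far side.
- dryer_base: Blower switch, fixed: grey block 70 (x) x 50 (y) x 25 mm with a toggle lever. Origin: centre of its underside; x points the way the lever is to be pushed. The lever pivots 22 mm above the origin about y; its green ball (26 mm across) is centred 80 mm from the pivot.
- dryer (a joint): Angle of the blower's toggle lever, rad: 0 off (leaning 0.5 rad to the block's -x, towards the robot), 1 on (leaning 0.5 rad to +x, end stop). Stays where it is left; takes about 1 N at the ball.
- blade: Pry blade, loose, 0.14 kg: orange handle 110 x 24 x 26 mm high and a flat steel blade 3 mm thick, 20 mm wide. Origin: centre of the handle's underside. x runs along the tool to the blade: handle x = -55 to 55 mm, blade x = 55 to 125 mm, blade mid-height 13 mm above the handle's underside; z up as it lies.
- mat: Black rubber mat, fixed on the bench, 115 (x) x 230 (y) x 3 mm: the blade's place. Origin: centre of its underside.
- rack: Drying rack, fixed: a steel drip tray 90 (x) x 330 (y) mm, top 10 mm above the bench, with four white upright pegs in a row along its y, 85 mm apart. Origin: centre of its underside. A cup on a peg stands mouth down on the drip tray round the peg.
- peg0 (a point): Foot of drying peg 0 (0 is the leftmost, +y, 3 the rightmost), on the drip tray's top face. The peg rises 55 mm from here, 22 mm thick, its last 13 mm tapered to 10 mm.
- peg1 (a point): Foot of drying peg 1 (0 is the leftmost, +y, 3 the rightmost), on the drip tray's top face. The peg rises 55 mm from here, 22 mm thick, its last 13 mm tapered to 10 mm.
- peg2 (a point): Foot of drying peg 2 (0 is the leftmost, +y, 3 the rightmost), on the drip tray's top face. The peg rises 55 mm from here, 22 mm thick, its last 13 mm tapered to 10 mm.
- peg3 (a point): Foot of drying peg 3 (0 is the leftmost, +y, 3 the rightmost), on the drip tray's top face. The peg rises 55 mm from here, 22 mm thick, its last 13 mm tapered to 10 mm.
- cup_black: Black rinsed ink cup (absent in some starts), loose, straight round cup 48 mm outside and 42 mm inside diameter, 85 mm long, base 4 mm thick, 0.06 kg, open at one end. Origin: middle of the cup, on its axis, 42.5 mm from either end; z runs along the cup's axis from the base to the mouth.
- cup_blue: Blue rinsed ink cup (absent in some starts), loose, straight round cup 48 mm outside and 42 mm inside diameter, 85 mm long, base 4 mm thick, 0.06 kg, open at one end. Origin: middle of the cup, on its axis, 42.5 mm from either end; z runs along the cup's axis from the base to the mouth.
- cup_red: Red rinsed ink cup (absent in some starts), loose, straight round cup 48 mm outside and 42 mm inside diameter, 85 mm long, base 4 mm thick, 0.06 kg, open at one end. Origin: middle of the cup, on its axis, 42.5 mm from either end; z runs along the cup's axis from the base to the mouth.
- dry_a: White cup already drying, mouth down on an end peg (one of the two white cups is absent): same size as the other cups, origin in its middle. Its peg is taken; leave it alone.
- dry_b: White cup already drying, mouth down on an end peg (one of the two white cups is absent): same size as the other cups, origin in its middle. Its peg is taken; leave it alone.
- wash_bottle: Bystander: white wash bottle with red cap, 64 mm diameter, 170 mm high, origin centre of underside.
- ink_bottle: Bystander: black ink bottle, 60 mm diameter, 130 mm high, origin centre of underside.
- tape_roll: Bystander: roll of brown tape lying flat, 90 mm diameter, 25 mm high, origin centre of underside.
- screwdriver: Bystander: screwdriver lying on the bench, handle to its -x.
- carton_stack: Bystander: stack of lime-green carton blanks, 150 x 110 x 50 mm, origin centre of underside.
- carton: Bystander: lime-green folded carton standing upright, 50 x 80 x 120 mm, origin centre of underside.

How it is judged:
By the outcome, as a careful person would: the job done as asked, in the order asked, and still so for the second after the job is handed in, with the robot touching nothing.
Of cup_black, cup_blue, cup_red only 2 to 3 are there at a start; the rules pass over those that are not, and their reading is None.
Of dry_a, dry_b only 1 to 1 are there at a start; the rules pass over those that are not, and their reading is None.
At some moment in a run one of blade may be knocked a few centimetres aside while the robot is not near it.
It also fails if it takes over 208 s, if anything falls off the work surface, if the arm or the gripper's body presses on something with over 40 N, if the wrist force passes 120 N, or if a joint passes its speed limit or range.

## Working session

There is one attempt and no reset: what is moved stays moved. The work goes in short steps, Python scripts to look and compute and a shell command to move; the robot and the scene stay as the last step left them, time stands still between calls to the robot, and variables do not carry over. Pictures are saved under pics/ and viewed, and the job is handed in when it is done.

```bash
ls; mkdir -p pics; python3 - <<'E'
from bench import telemetry, viewer, r
import cv2,json
for n in("side","top"):
    im=viewer.snapshot(n); cv2.imwrite(f"pics/{n}0.png",cv2.cvtColor(im,cv2.COLOR_RGB2BGR)); print(n,viewer.camera_model(n))
print(telemetry.sense())
E
```

```text
pics
side {'fx': 354.7667186013223, 'fy': 354.7667186013223, 'cx': 256.69260165307134, 'cy': 194.38363066858057, 'cam_to_world': array([[-9.53193616e-01, -2.31751080e-01,  1.94199300e-01,
         3.19365129e+02],
       [-3.02319531e-01,  7.19912033e-01, -6.24763609e-01,
         6.65865849e+02],
       [ 4.98322821e-03, -6.54230924e-01, -7.56278431e-01,
         9.24737099e+02],
       [ 0.00000000e+00,  0.00000000e+00,  0.00000000e+00,
         1.00000000e+00]])}
top {'fx': 346.67311653531056, 'fy': 346.67311653531056, 'cx': 253.38878719541293, 'cy': 191.32329312714953, 'cam_to_world': array([[ 2.31989501e-02, -9.84427412e-01,  1.74254065e-01,
         3.47487518e+02],
       [-9.99679431e-01, -2.46107590e-02, -5.94529950e-03,
        -2.52905647e+01],
       [ 1.01412406e-02, -1.74060279e-01, -9.84682779e-01,
         1.14770183e+03],
       [ 0.00000000e+00,  0.00000000e+00,  0.00000000e+00,
         1.00000000e+00]])}
{'time': 0.1, 'joint_pos': array([-7.27300876e+01,  7.51392996e+00,  8.53225077e+01,  8.71603895e-04,
        8.72620768e+01, -4.89462474e+00]), 'qd': array([-0.07571808, -0.06835988, -0.09071527,  0.11203495, -0.06191661,
        0.06414059]), 'joint_efforts': array([ 1.25637929e-03, -5.70951104e+01, -5.01942980e+01, -2.03616728e-04,
        8.02969647e-03, -1.50684048e-05]), 'tool_pos': array([ 226.22877533, -555.2004796 ,  241.32159009]), 'tcp_rot': array([-1.79901919e+02, -9.27295273e-03,  2.21644868e+01]), 'ft_force': array([-0.58598014, -0.79415381, -1.11029548]), 'wrist_torque': array([ 0.01701349,  0.04540366, -0.04249874]), 'finger_gap': 85.16119318169783}
```

View pics/side0.png

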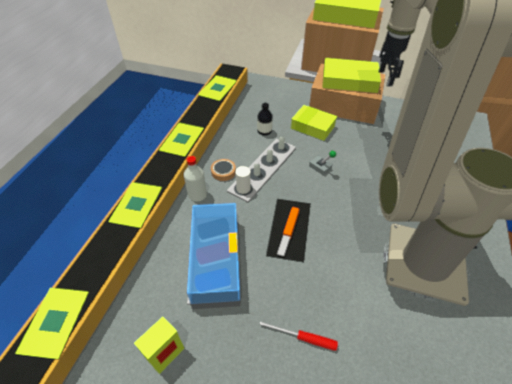

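View pics/top0.png

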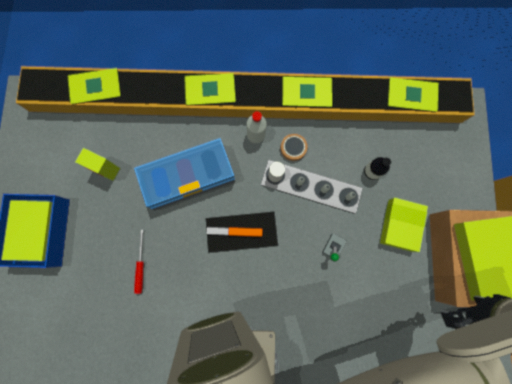

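```bash
cat > h.py <<'E'
import numpy as np, cv2
from bench import telemetry, viewer, r
from scipy.spatial.transform import Rotation as R
def snap(n,f=None):
    im=viewer.snapshot(n)
    if f: cv2.imwrite(f"pics/{f}.png",cv2.cvtColor(im,cv2.COLOR_RGB2BGR))
    return im
def crop(im,f,x0,y0,x1,y1,s=4):
    c=cv2.resize(im[y0:y1,x0:x1],None,fx=s,fy=s,interpolation=cv2.INTER_CUBIC)
    for x in range((x0//20+1)*20,x1,20): cv2.putText(c,str(x),((x-x0)*s,10),0,.35,(255,255,0),1); cv2.line(c,((x-x0)*s,12),((x-x0)*s,18),(255,255,0),1)
    for y in range((y0//20+1)*20,y1,20): cv2.putText(c,str(y),(0,(y-y0)*s),0,.35,(255,255,0),1)
    cv2.imwrite(f"pics/{f}.png",cv2.cvtColor(c,cv2.COLOR_RGB2BGR))
def ray(n,u,v):
    m=viewer.camera_model(n);T=m["cam_to_world"]
    d=T[:3,:3]@np.array([(u-m["cx"])/m["fx"],(v-m["cy"])/m["fy"],1]);return T[:3,3],d
def onz(n,u,v,z):
    o,d=ray(n,u,v);return o+d*(z-o[2])/d[2]
def proj(n,P):
    m=viewer.camera_model(n);T=m["cam_to_world"];p=T[:3,:3].T@(np.asarray(P,float)-T[:3,3])
    return np.array([m["fx"]*p[0]/p[2]+m["cx"],m["fy"]*p[1]/p[2]+m["cy"]])
def tri(a,b):
    o1,d1=ray("side",*a);o2,d2=ray("top",*b);A=np.c_[d1,-d2];s=np.linalg.lstsq(A,o2-o1,rcond=None)[0]
    p,q=o1+d1*s[0],o2+d2*s[1];return (p+q)/2,np.linalg.norm(p-q)
def pose():
    s=telemetry.sense();return s["tool_pos"],R.from_euler('xyz',s["tcp_rot"],degrees=True)
def delta(target,Rt=None,frm=None):
    p,Q=frm if frm else pose()
    sh=Q.inv().apply(np.asarray(target)-p)/10
    rv=(Q.inv()*Rt).as_rotvec() if Rt is not None else np.zeros(3)
    return np.round(sh,2),np.round(rv,3)
E
python3 - <<'E'
from h import *
a=cv2.imread("pics/side0.png")[:,:,::-1];b=cv2.imread("pics/top0.png")[:,:,::-1]
crop(a,"c1",170,120,360,310,3);crop(b,"c2",120,120,370,270,3)
E
```

```text
(no output)
```

View pics/c1.png

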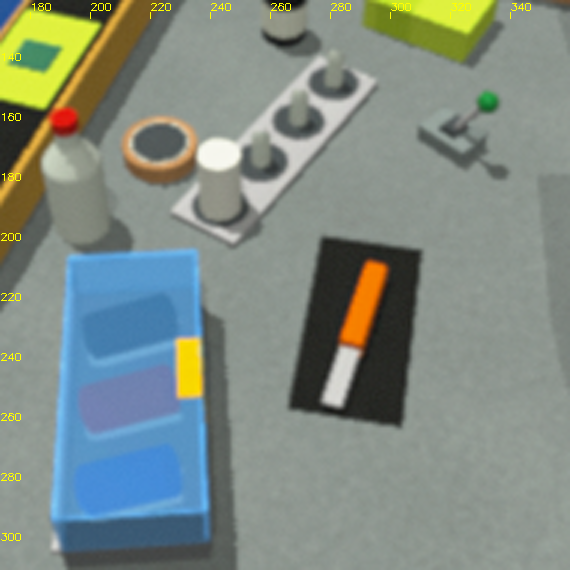

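View pics/c2.png

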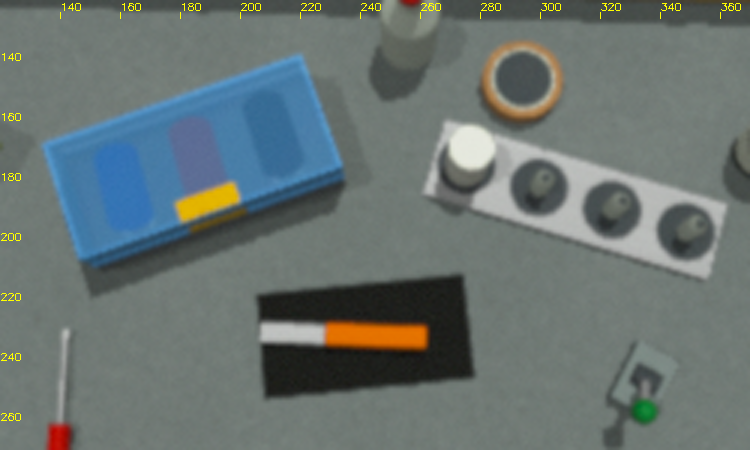

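```bash
python3 - <<'E'
from h import *
a=cv2.imread("pics/side0.png")[:,:,::-1];b=cv2.imread("pics/top0.png")[:,:,::-1]
print("case corner FL,FR top z96", onz("top",134.3,167.7,96),onz("top",220,138.7,96))
print("side: corners at z96", [onz("side",170+x/3,120+y/3,96).round(1) for x,y in((66,255),(197,250),(209,513),(53,520))])
hs=cv2.cvtColor(b,cv2.COLOR_RGB2HSV); hsa=cv2.cvtColor(a,cv2.COLOR_RGB2HSV)
def blob(h,lo,hi,box):
    m=cv2.inRange(h,lo,hi);k=np.zeros_like(m);x0,y0,x1,y1=box;k[y0:y1,x0:x1]=m[y0:y1,x0:x1]
    cs=cv2.findContours(k,0,2)[0];c=max(cs,key=cv2.contourArea);return c
def rect(c): rr=cv2.minAreaRect(c);return rr
T=(120,120,370,280);S=(170,120,360,310)
for nm,lo,hi in(("orange",(5,150,150),(17,255,255)),("yellow",(22,150,120),(32,255,255)),("green",(50,120,60),(75,255,255)),("blue",(100,100,90),(115,255,255))):
    for n,h,B in(("top",hs,T),("side",hsa,S)):
        if nm=="orange": B=(220,215,270,250) if n=="top" else (275,200,305,240)
        c=blob(h,lo,hi,B);rr=rect(c);print(nm,n,rr,cv2.boxPoints(rr).round(1).tolist(),cv2.contourArea(c))
g=cv2.inRange(hs,(0,0,0),(180,255,45));
m=np.zeros_like(g);m[205:255,200:280]=255
c=max(cv2.findContours(cv2.bitwise_and(g,m)|(cv2.inRange(hs,(5,150,150),(17,255,255))&m),0,2)[0],key=cv2.contourArea);rr=rect(c)
print("mat",[onz("top",*p,3).round(0)[:2].tolist() for p in cv2.boxPoints(rr)])
# white blade
w=cv2.inRange(hs,(0,0,170),(180,60,255))&m
c=max(cv2.findContours(w,0,2)[0],key=cv2.contourArea);print("blade",[onz("top",*p,16).round(0)[:2].tolist() for p in cv2.boxPoints(rect(c))])
E
```

```text
case corner FL,FR top z96 [598.87598119 340.0405351   96.        ] [699.92416755  77.84891945  96.        ]
side: corners at z96 [array([704.6,  81.1,  96. ]), array([581.8,  34.8,  96. ]), array([476.2, 298.6,  96. ]), array([597.2, 343.8,  96. ])]
orange top ((245.0, 231.5), (7.0, 32.0), 90.0) [[229.0, 228.0], [261.0, 228.0], [261.0, 235.0], [229.0, 235.0]] 198.0
orange side ((290.8499755859375, 220.9500274658203), (7.905693531036377, 29.09295082092285), 18.434947967529297) [[282.5, 233.5], [291.70001220703125, 205.89999389648438], [299.20001220703125, 208.39999389648438], [290.0, 236.0]] 199.0
yellow top ((188.76641845703125, 186.85765075683594), (6.578553199768066, 19.991968154907227), 70.01689910888672) [[178.1999969482422, 187.1999969482422], [197.0, 180.39999389648438], [199.3000030517578, 186.5], [180.5, 193.39999389648438]] 107.5
yellow side ((233.0, 242.0), (18.0, 8.0), 90.0) [[229.0, 233.0], [237.0, 233.0], [237.0, 251.0], [229.0, 251.0]] 118.5
green top ((334.5, 256.5), (7.0, 7.0), 90.0) [[331.0, 253.0], [338.0, 253.0], [338.0, 260.0], [331.0, 260.0]] 39.0
green side ((18
[... 169 characters left out ...]
48438], [188.0, 136.0], [186.5, 142.8000030517578]] 54.5
blue top ((183.6131591796875, 173.31675720214844), (44.86726760864258, 93.36698150634766), 70.34617614746094) [[132.10000610351562, 167.89999389648438], [220.0, 136.5], [235.10000610351562, 178.6999969482422], [147.1999969482422, 210.10000610351562]] 3455.0
blue side ((211.93228149414062, 252.96890258789062), (98.74516296386719, 52.504180908203125), 88.09085083007812) [[184.0, 204.5], [236.5, 202.6999969482422], [239.8000030517578, 301.3999938964844], [187.3000030517578, 303.20001220703125]] 3904.5
mat [[455.0, 124.0], [483.0, -100.0], [374.0, -112.0], [347.0, 108.0]]
blade [[410.0, 116.0], [426.0, 115.0], [422.0, 50.0], [406.0, 50.0]]
```

```bash
python3 - <<'E'
from h import *
f=lambda x,y:(120+x/3,120+y/3)
g=lambda x,y:(170+x/3,120+y/3)
print("mat",[onz("top",*f(*p),3).round(0)[:2] for p in((258,295),(463,276),(474,378),(266,397))])
print("mat side",[onz("side",*g(*p),3).round(0)[:2] for p in((290,409),(322,237),(421,250),(401,426))])
print("handle c", onz("top",245,231.5,29), onz("side",290.9,221,29))
print("blade tip",onz("top",*f(260,333),16),onz("side",*g(333,405),16), "end",onz("top",*f(428,337),26))
print("tray top corners",[onz("top",*f(*p),10).round(0)[:2] for p in((446,122),(725,203),(710,278),(425,194))])
print("tray side",[onz("side",*g(*p),10).round(0)[:2] for p in((322,55),(377,82),(235,243),(172,211))])
for n,s,t in(("p1",(261,134),(544,173)),("p2",(298,92),(619,197)),("p3",(335,55),(697,221)),("white",(218,151),(470,147))):
    print(n,tri(g(*s),f(*t)), onz("top",*f(*t),65).round(0),onz("side",*g(*s),65).round(0))
print("ball",tri(g(488,101),f(645,411)))
print("block",[onz("top",*f(*p),25).round(0)[:2] for p in((638,341),(678,364),(645,408),(609,395))])
print("yellow",onz("top",188.8,185.5,96))
E
```

```text
mat [array([456., 122.]), array([ 482., -103.]), array([ 371., -117.]), array([345., 108.])]
mat side [array([454., 128.]), array([483., -97.]), array([ 372., -113.]), array([344., 113.])]
handle c [413.82964597  -8.15807996  29.        ] [413.85216457  -1.75403079  29.        ]
blade tip [413.25396115 116.42111943  16.        ] [412.87804908 118.69756635  16.        ] end [412.69243063 -65.03633263  26.        ]
tray top corners [array([656., -81.]), array([ 570., -394.]), array([ 486., -375.]), array([572., -59.])]
tray side [array([ 565., -394.]), array([ 484., -364.]), array([572., -53.]), array([656., -76.])]
p1 (array([ 586.87362523, -186.06233718,   53.04900538]), np.float64(5.963953698969166)) [ 587. -184.   65.] [ 580. -174.   65.]
p2 (array([ 563.65537953, -265.98737627,   55.75142858]), np.float64(2.745539904721859)) [ 563. -264.   65.] [ 560. -256.   65.]
p3 (array([ 539.96020217, -350.14107213,   52.23995798]), np.float64(3.3354412681063943)) [ 539. -346.   65.] [ 535. -335.   65.]
white (array([ 606.26548911, -102.38584715,   97.77333687]), np.float64(1.1910709751318826)) [ 614. -105.   65.] [ 618. -133.   65.]
ball (array([ 340.11980176, -281.4574892 ,   90.28225602]), np.float64(0.6067847933166586))
block [array([ 414., -291.]), array([ 390., -334.]), array([ 343., -297.]), array([ 356., -259.])]
yellow [546.85617438 167.93112968  96.        ]
```

```bash
cat >> h.py <<'E'
def down(yaw): return R.from_euler('xyz',[180,0,yaw],degrees=True)
E
python3 - <<'E'
from h import *
print(delta((413.5,-8,130),down(90)))
E
```

```text
(array([ 37.99, -43.59,  11.21]), array([-1.000e-03, -1.000e-03, -1.184e+00]))
```

```bash
python3 -m inch '[[[38,-43.6,11.2],[0,0,-1.184],0.7],[[38,-43.6,11.2],[0,0,-1.184],0.7],[[38,-43.6,11.2],[0,0,-1.184],0.7],[[38,-43.6,11.2],[0,0,-1.184],0.7],[[38,-43.6,11.2],[0,0,-1.184],0.7],[[38,-43.6,11.2],[0,0,-1.184],0.7],[[38,-43.6,11.2],[0,0,-1.184],0.7],[[38,-43.6,11.2],[0,0,-1.184],0.7],[[38,-43.6,11.2],[0,0,-1.184],0.7],[[38,-43.6,11.2],[0,0,-1.184],0.7],[[38,-43.6,11.2],[0,0,-1.184],0.7],[[38,-43.6,11.2],[0,0,-1.184],0.7],[[38,-43.6,11.2],[0,0,-1.184],0.7],[[38,-43.6,11.2],[0,0,-1.184],0.7],[[38,-43.6,11.2],[0,0,-1.184],0.7],[[38,-43.6,11.2],[0,0,-1.184],0.7],[[38,-43.6,11.2],[0,0,-1.184],0.7],[[38,-43.6,11.2],[0,0,-1.184],0.7]]' 100
python3 - <<'E'
from h import *
a=snap("side","side1");b=snap("top","top1")
crop(a,"c3",230,150,360,290,4);crop(b,"c4",190,180,320,290,4)
print(delta((413.5,-8,17),down(90)),telemetry.sense()["ft_force"])
E
```

```text
time: 1.9
tool_pos: [413.8, -9.4, 130.5]
tcp_rot: [180.0, 0.0, 89.9]
ft_force: [0.0, 0.9, 0.0]
finger_gap: 59.6
(array([ 0.11, -0.04, 11.34]), array([ 0.   ,  0.   , -0.001])) [ 0.15927486 -0.25296285 -0.31583502]
```

View pics/c3.png

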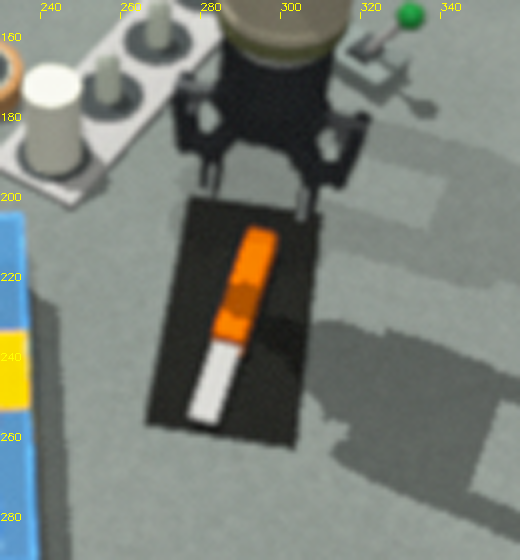

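View pics/c4.png

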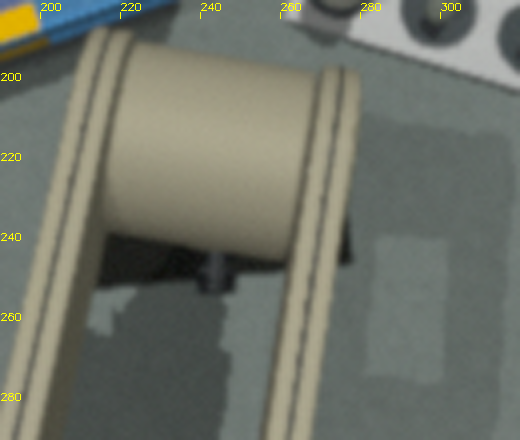

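```bash
python3 -m inch '[[[0.1,0,5],[0,0,0],0.7],[[0.1,0,9],[0,0,0],0.7],[[0.1,0,11.3],[0,0,0],0.7],[[0.1,0,11.3],[0,0,0],0.7],[[0.1,0,11.3],[0,0,0],0.7],[[0.1,0,11.3],[0,0,0],0.1],[[0.1,0,11.3],[0,0,0],0.1],[[0.1,0,11.3],[0,0,0],0.1],[[0.1,0,11.3],[0,0,0],0.1],[[0.1,0,11.3],[0,0,0],0.1],[[0.1,0,11.3],[0,0,0],0.1],[[0.1,0,11.3],[0,0,0],0.1],[[0.1,0,11.3],[0,0,0],0.1]]' 100
```

```text
time: 3.3
tool_pos: [415.5, -7.8, 19.3]
tcp_rot: [179.8, 0.0, 90.0]
ft_force: [-2.4, -0.5, 9.4]
finger_gap: 21.8
```

```bash
python3 -m inch '[[[0,0,-4],[0,0,0],0],[[0,0,-8],[0,0,0],0],[[0,0,-12],[0,0,0],0],[[0,0,-12],[0,0,0],0],[[0,0,-12],[0,0,0],0]]' 100
python3 - <<'E'
from h import *
a=snap("side","side2");crop(a,"c5",230,120,360,280,4)
E
```

```text
time: 3.8
tool_pos: [415.0, -7.7, 138.9]
tcp_rot: [179.8, 0.0, 90.0]
ft_force: [-0.5, -0.3, -1.9]
finger_gap: 21.8
```

View pics/c5.png

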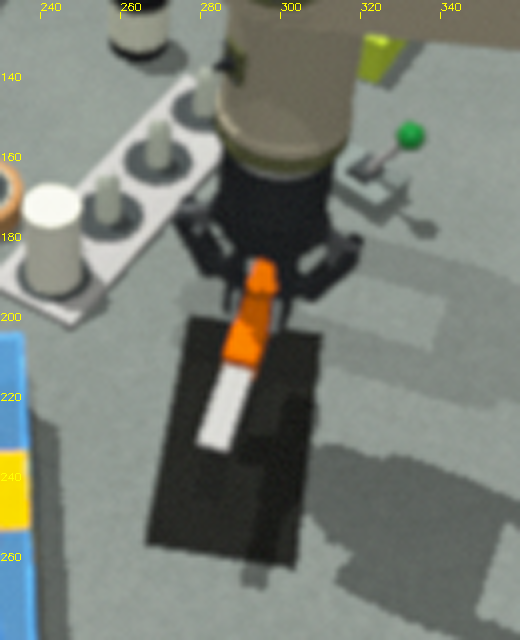

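```bash
python3 - <<'E'
from h import *
print(proj("side",(415,117.5,135.6)),proj("side",(415,117.5,130)), proj("side",(415,57,135.6)))
ux=np.array([np.cos(np.radians(21.6)),np.sin(np.radians(21.6)),0]);N=np.array([529,163.6,34]);print(ux)
p=N+ux*(-20-125);p[2]=140
print(p,delta(p,down(21.6)))
E
```

```text
[282.87138024 231.17177408] [282.74586609 232.36064997] [288.3939935  214.25806868]
[0.92977649 0.36812455 0.        ]
[394.18240955 110.22193986 140.        ] (array([11.77, -1.96, -0.28]), array([ 1.000e-03, -0.000e+00,  1.194e+00]))
```

```bash
python3 -m inch '[[[11.8,-2,-0.3],[0,0,1.194],0],[[11.8,-2,-0.3],[0,0,1.194],0],[[11.8,-2,-0.3],[0,0,1.194],0],[[11.8,-2,-0.3],[0,0,1.194],0],[[11.8,-2,-0.3],[0,0,1.194],0],[[11.8,-2,-0.3],[0,0,1.194],0],[[11.8,-2,-0.3],[0,0,1.194],0],[[11.8,-2,-0.3],[0,0,1.194],0],[[11.8,-2,-0.3],[0,0,1.194],0],[[11.8,-2,-0.3],[0,0,1.194],0],[[11.8,-2,-0.3],[0,0,1.194],0],[[11.8,-2,-0.3],[0,0,1.194],0]]' 100
python3 -m inch '[[[0,0,5],[0,0,0],0],[[0,0,9],[0,0,0],0],[[0,0,9.77],[0,0,0],0],[[0,0,9.77],[0,0,0],0],[[0,0,9.77],[0,0,0],0]]' 100
python3 - <<'E'
from h import *
a=snap("side","side3");crop(a,"c6",180,190,320,310,5)
b=snap("top","top3");crop(b,"c7",130,120,280,240,5)
ux=np.array([np.cos(np.radians(21.6)),np.sin(np.radians(21.6)),0])
p,Q=pose();print(p,Q.as_euler('xyz',True)); t=p+Q.apply((125.2,0,3.3));print(t,proj("side",t),proj("top",t))
N=np.array([529,163.6,34]);print("gap",(N-t)@ux)
E
```

```text
time: 5.05
tool_pos: [393.3, 110.4, 139.5]
tcp_rot: [-180.0, 0.1, 21.7]
ft_force: [0.2, 0.3, -2.3]
finger_gap: 21.9
time: 5.55
tool_pos: [395.1, 110.7, 44.4]
tcp_rot: [180.0, -0.1, 21.6]
ft_force: [0.8, 0.9, -0.9]
finger_gap: 22.0
[395.88838949 110.79107522  45.00599224] [179.94861565  -0.22756788  21.60173942]
[512.30736402 156.88551331  42.20328875] [244.7499172  252.04138875] [194.53179203 199.30113971]
gap 17.99218783325828
```

View pics/c6.png

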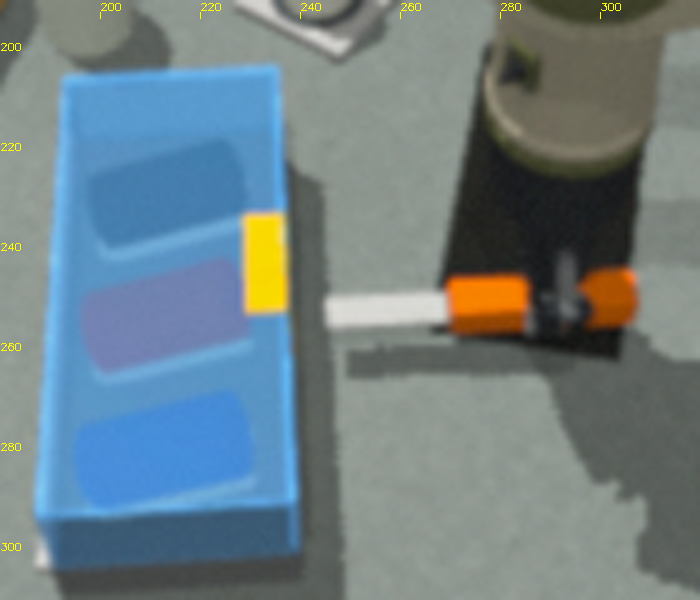

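View pics/c7.png

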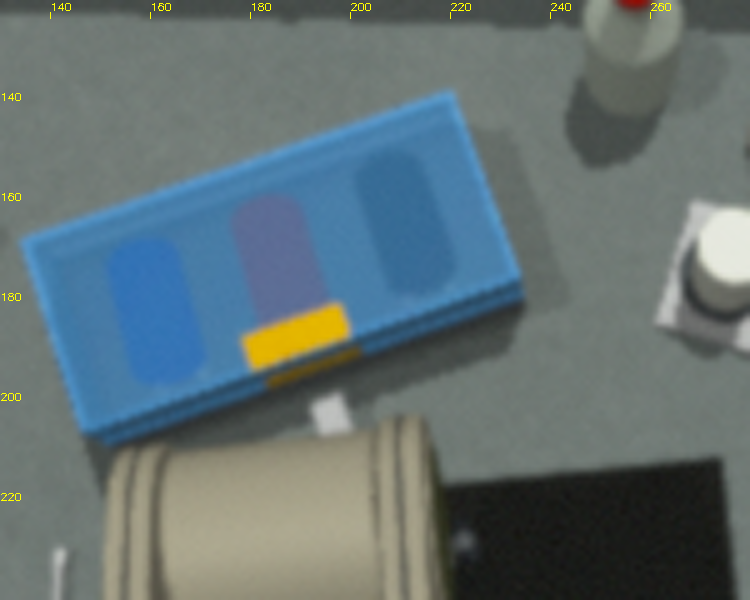

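```bash
python3 -m inch '[[[0,0,0.35],[0,0,0],0],[[0,0,0.35],[0,0,0],0],[[0,0,0.35],[0,0,0],0],[[1,0,0.35],[0,0,0],0],[[2,0,0.35],[0,0,0],0],[[3,0,0.35],[0,0,0],0],[[3.5,0,0.35],[0,0,0],0],[[3.5,0,0.35],[0,0,0],0]]' 100
python3 - <<'E'
from h import *
for i in range(3):
  p,Q=pose();t=p+Q.apply((125.2,0,3.3));print(p,t,telemetry.sense()["ft_force"])
E
```

```text
time: 6.45
tool_pos: [426.9, 123.5, 39.2]
tcp_rot: [180.0, -0.0, 21.6]
ft_force: [-0.2, 0.0, -0.3]
finger_gap: 21.8
[426.9182136  123.53550671  39.22636619] [543.3262302  169.62638471  35.94999098] [-0.21074333  0.02540021 -0.3401188 ]
[426.9182136  123.53550671  39.22636619] [543.3262302  169.62638471  35.94999098] [-0.21074333  0.02540021 -0.3401188 ]
[426.9182136  123.53550671  39.22636619] [543.3262302  169.62638471  35.94999098] [-0.21074333  0.02540021 -0.3401188 ]
```

```bash
python3 -m inch '[[[0,0,-0.25],[0,0,0],0],[[1,0,-0.25],[0,0,0],0],[[2,0,-0.25],[0,0,0],0],[[3,0,-0.25],[0,0,0],0],[[3.5,0,-0.25],[0,0,0],0],[[3.5,0,-0.25],[0,0,0],0],[[3.5,0,-0.5],[0,0,0],0],[[3.5,0,-1],[0,0,0],0],[[3.55,0,-1.5],[0,0,0],0],[[3.6,0,-2],[0,0,0],0],[[3.7,0,-2.5],[0,0,0],0],[[3.8,0,-3],[0,0,0],0],[[3.8,0,-3],[0,0,0],0]]' 100
python3 - <<'E'
from h import *
a=snap("side","side4");crop(a,"c8",180,170,320,310,5)
p,Q=pose();t=p+Q.apply((125.2,0,3.3));print(p,t)
E
```

```text
time: 7.75
tool_pos: [462.6, 137.6, 70.3]
tcp_rot: [180.0, -0.1, 21.6]
ft_force: [-1.5, 0.0, -4.1]
finger_gap: 22.0
[462.41438499 137.50490886  69.89166744] [578.83582985 183.57489512  66.80402375]
```

View pics/c8.png

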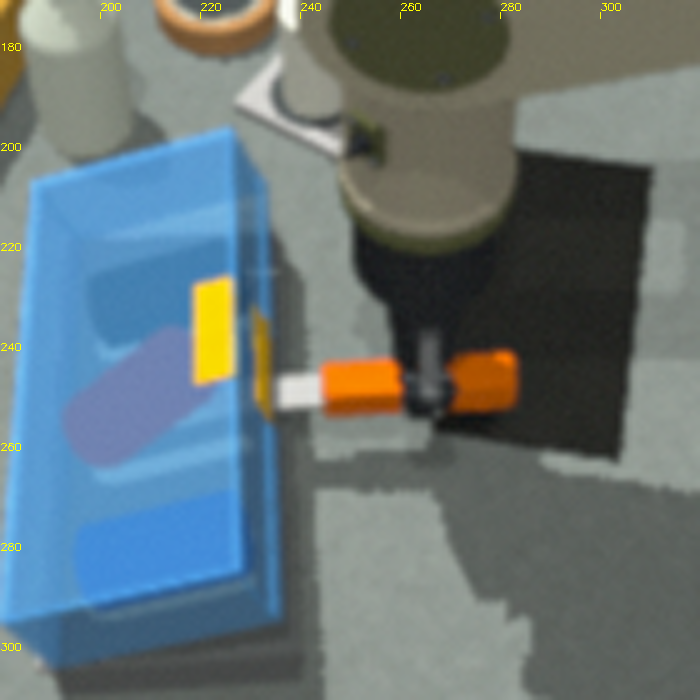

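```bash
python3 -m inch '[[[-0.5,0,0],[0,0,0],0],[[-1,0,0],[0,0,0],0],[[-1.5,0,0],[0,0,0],0],[[-2,0,0],[0,0,0],0],[[-2.5,0,0],[0,0,0],0],[[-3,0,0],[0,0,0],0],[[-3.2,0,0],[0,0,0],0],[[-3.2,0,0],[0,0,0],0],[[-3.2,0,0],[0,0,0],0]]' 100
python3 - <<'E'
from h import *
a=snap("side","side5");crop(a,"c9",180,170,320,310,5)
p,Q=pose();t=p+Q.apply((125.2,0,3.3));print(p,t)
E
```

```text
time: 8.7
tool_pos: [432.1, 125.6, 69.3]
tcp_rot: [180.0, -0.0, 21.6]
ft_force: [-0.6, -0.3, -0.7]
finger_gap: 21.7
[432.18565701 125.60629539  69.24090198] [548.6045639  171.67189063  65.99605132]
```

View pics/c9.png

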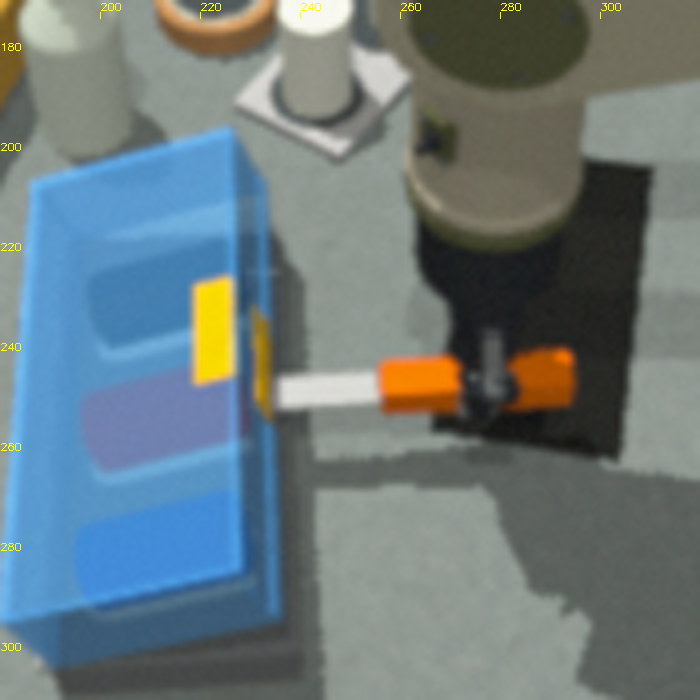

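```bash
python3 -m inch '[[[0.3,0,-1],[0,0,0],0],[[0.8,0,-2],[0,0,0],0],[[1.3,0,-3],[0,0,0],0],[[1.9,0,-4],[0,0,0],0],[[2.7,0,-4.8],[0,0,0],0],[[3.6,0,-5.7],[0,0,0],0],[[4.6,0,-6.4],[0,0,0],0],[[5.7,0,-7],[0,0,0],0],[[7.2,0,-7.5],[0,0,0],0],[[8.5,0,-7.8],[0,0,0],0],[[8.5,0,-7.8],[0,0,0],0]]' 100
python3 - <<'E'
from h import *
a=snap("side","side6");crop(a,"c10",170,150,310,310,4)
p,Q=pose();t=p+Q.apply((125.2,0,3.3));print(p,t)
E
```

```text
time: 9.85
tool_pos: [513.1, 157.5, 148.2]
tcp_rot: [180.0, -0.1, 21.6]
ft_force: [-0.2, 0.6, -2.7]
finger_gap: 21.9
[512.04561331 157.2067103  147.71247707] [628.45585896 203.30019895 144.55415309]
```

View pics/c10.png

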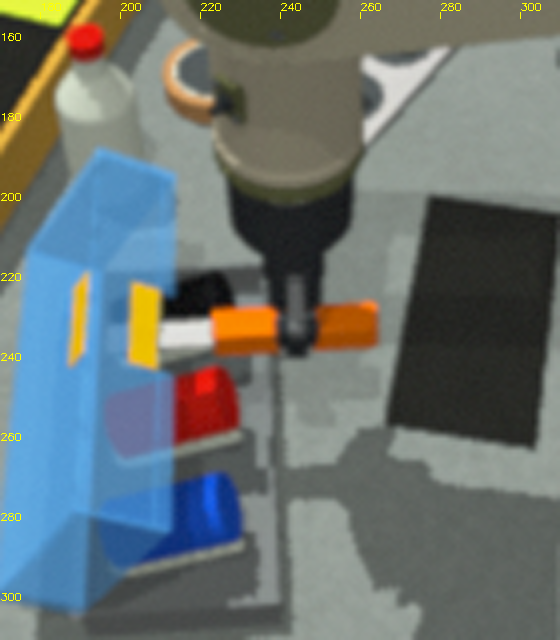

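```bash
python3 -m inch '[[[1.1,0,-0.3],[0,0,0],0],[[2.2,0,-0.5],[0,0,0],0],[[3.3,0,-0.45],[0,0,0],0],[[4.3,0,-0.35],[0,0,0],0],[[5.3,0,-0.1],[0,0,0],0],[[6.3,0,0.2],[0,0,0],0],[[7.2,0,0.6],[0,0,0],0],[[8.1,0,1],[0,0,0],0],[[9,0,1.6],[0,0,0],0],[[9.8,0,2.2],[0,0,0],0],[[9.8,0,2.2],[0,0,0],0]]' 100
python3 - <<'E'
from h import *
a=snap("side","side7");crop(a,"c11",150,130,310,310,3)
p,Q=pose();t=p+Q.apply((125.2,0,3.3));print(p,t)
E
```

```text
time: 11.0
tool_pos: [602.3, 193.1, 123.5]
tcp_rot: [-180.0, 0.1, 21.6]
ft_force: [-1.1, -0.9, -1.2]
finger_gap: 21.8
[602.00695675 192.96030484 124.0781362 ] [718.41271966 239.04296561 120.61161932]
```

View pics/c11.png

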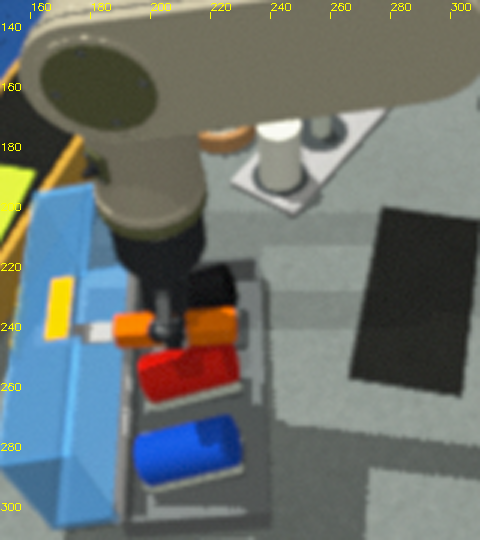

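```bash
python3 -m inch '[[[0.2,0,0.1],[0,0,0],0],[[0.4,0,0.2],[0,0,0],0],[[0.5,0,0.3],[0,0,0],0],[[0.5,0,0.3],[0,0,0],0]]' 100
```

```text
time: 11.45
tool_pos: [605.0, 194.0, 121.9]
tcp_rot: [-180.0, 0.2, 21.6]
ft_force: [-11.6, -5.0, 3.9]
finger_gap: 22.1
```

```bash
python3 -m inch '[[[0.2,0,0.1],[0,0,0],0],[[0.4,0,0.1],[0,0,0],0],[[0.4,0,0.1],[0,0,0],0]]' 100
```

```text
time: 11.75
tool_pos: [605.4, 194.1, 119.2]
tcp_rot: [-180.0, 0.7, 21.6]
ft_force: [-25.1, -10.8, 6.2]
finger_gap: 21.7
```

```bash
python3 -m inch '[[[-3,0,0],[0,0,0],0],[[-7,0,0],[0,0,0],0],[[-11,0,-1],[0,0,0],0],[[-15,0,-4],[0,0,0],0],[[-18,0,-6],[0,0,0],0],[[-18,0,-6],[0,0,0],0],[[-18,0,-6],[0,0,0],0]]' 100
python3 - <<'E'
from h import *
a=snap("side","side8");crop(a,"c12",150,130,310,310,3)
b=snap("top","top8");crop(b,"c13",100,80,280,260,3)
print(delta((414.5,-8,130),down(90)))
E
```

```text
time: 12.45
tool_pos: [443.8, 130.0, 182.4]
tcp_rot: [180.0, -0.2, 21.6]
ft_force: [0.6, -0.3, -2.0]
finger_gap: 22.0
(array([-7.78, 11.78,  5.07]), array([ 0.   , -0.   , -1.194]))
```

View pics/c12.png

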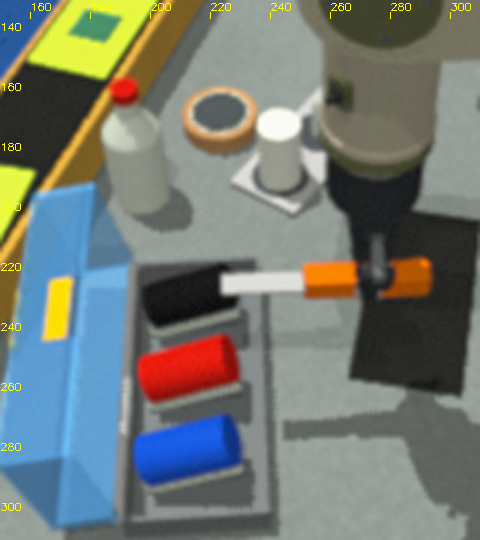

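View pics/c13.png

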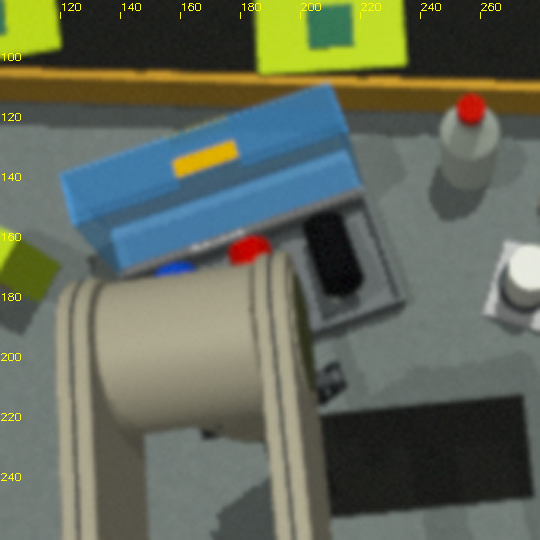

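```bash
python3 - <<'E'
from h import *
print(delta((416,-28,100),down(93)))
E
```

```text
(array([-8.37, 13.69,  8.07]), array([ 0.   , -0.   , -1.246]))
```

```bash
python3 -m inch '[[[-8.4,13.7,4],[0,0,-1.246],0],[[-8.4,13.7,4],[0,0,-1.246],0],[[-8.4,13.7,4],[0,0,-1.246],0],[[-8.4,13.7,4],[0,0,-1.246],0],[[-8.4,13.7,4],[0,0,-1.246],0],[[-8.4,13.7,4],[0,0,-1.246],0],[[-8.4,13.7,4],[0,0,-1.246],0],[[-8.4,13.7,4],[0,0,-1.246],0],[[-8.4,13.7,4],[0,0,-1.246],0],[[-8.4,13.7,4],[0,0,-1.246],0],[[-8.4,13.7,8],[0,0,-1.246],0],[[-8.4,13.7,8],[0,0,-1.246],0],[[-8.4,13.7,8],[0,0,-1.246],0]]' 100
python3 - <<'E'
from h import *
print(delta((416,-28,20),down(93)),pose()[0])
a=snap("side");crop(a,"c14",230,120,360,290,3)
E
```

```text
time: 13.85
tool_pos: [414.3, -28.0, 100.2]
tcp_rot: [-179.8, -0.1, 92.9]
ft_force: [0.6, 0.3, -0.5]
finger_gap: 22.0
(array([-0.01,  0.2 ,  8.02]), array([-0.004, -0.001, -0.003])) [414.32826247 -28.03621524 100.17999893]
```

View pics/c14.png

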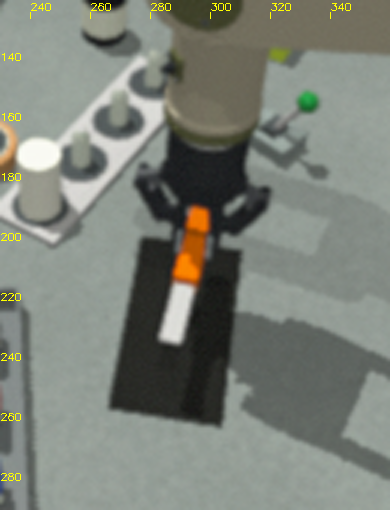

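```bash
python3 -m inch '[[[0,0,4],[0,0,0],0],[[0,0,7],[0,0,0],0],[[0,0,8],[0,0,0],0],[[0,0,8],[0,0,0],0],[[0,0,8],[0,0,0],0]]' 100
python3 -m inch '[[[0,0,0],[0,0,0],0.4],[[0,0,0],[0,0,0],0.5],[[0,0,0],[0,0,0],0.6],[[0,0,0],[0,0,0],0.6],[[0,0,-4],[0,0,0],0.6],[[0,0,-9],[0,0,0],0.6],[[0,0,-13],[0,0,0],0.6],[[0,0,-13],[0,0,0],0.6]]' 30
python3 - <<'E'
from h import *
a=snap("side");crop(a,"c15",230,120,360,290,3)
E
```

```text
time: 14.4
tool_pos: [416.8, -28.6, 22.7]
tcp_rot: [179.9, 0.0, 93.0]
ft_force: [-0.0, -0.5, -1.2]
finger_gap: 21.9
time: 15.2
tool_pos: [419.4, -29.1, 157.9]
tcp_rot: [179.4, 0.2, 93.0]
ft_force: [0.6, 0.1, 0.2]
finger_gap: 51.4
```

View pics/c15.png

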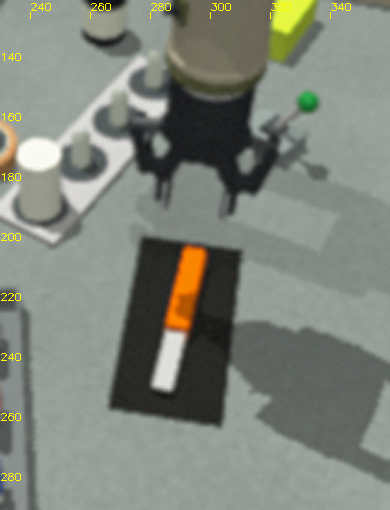

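```bash
python3 - <<'E'
from h import *
b=snap("top");crop(b,"c16",120,110,260,220,5)
a=snap("side");crop(a,"c17",180,200,250,310,6)
C=np.array([589.5,187.5,0]);M=R.from_euler('z',21.6,degrees=True)
for y in(-85,0,85):
    for lx,z in((-40,58),(0,43),(40,29)):
        P=C+M.apply((lx,y,0))+[0,0,z];print(y,lx,proj("top",P).round(1),proj("side",P).round(1))
E
```

```text
-85 -40 [214.6 177.1] [229.  225.7]
-85 0 [211.  166.9] [216.  229.3]
-85 40 [207.6 156.9] [203.2 232.7]
0 -40 [189.4 186.1] [229.5 250. ]
0 0 [186.3 175.6] [215.8 253.6]
0 40 [183.3 165.5] [202.4 256.9]
85 -40 [164.  195.1] [230.1 277.1]
85 0 [161.4 184.4] [215.7 280.6]
85 40 [158.7 174.1] [201.4 283.9]
```

View pics/c16.png

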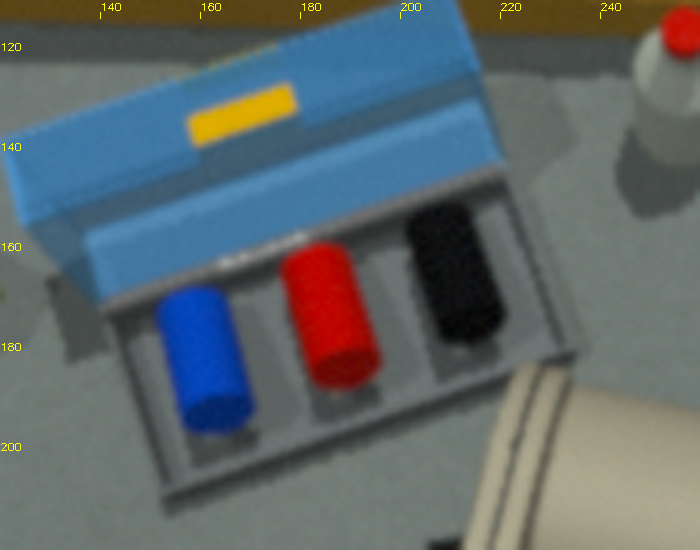

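View pics/c17.png

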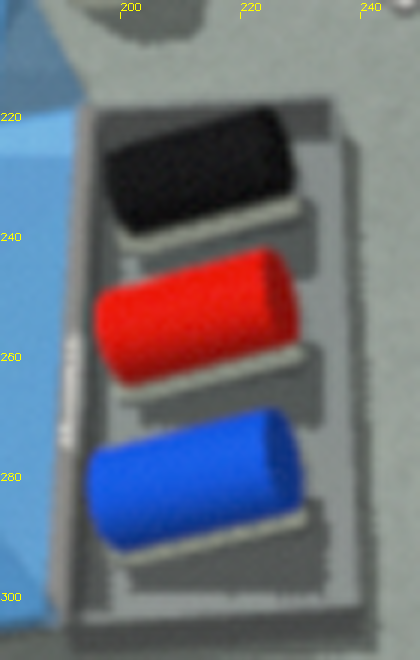

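```bash
python3 - <<'E'
from h import *
C=np.array([589.5,187.5,0]);M=R.from_euler('z',21.6,degrees=True)
b=snap("top");a=snap("side")
for n,s,t in(("blue",(228,277),(163.6,192.6)),("red",(227.5,249.2),(189,184)),("black",(227.2,225),(215,174))):
    P,e=tri(s,t);print(n,"base",P.round(1),e.round(1),M.inv().apply(P-C).round(1))
hb=cv2.cvtColor(b,cv2.COLOR_RGB2HSV);ha=cv2.cvtColor(a,cv2.COLOR_RGB2HSV)
def mk(n,h):
    if n=="blue": return cv2.inRange(h,(110,160,60),(125,255,255))
    if n=="red": return cv2.inRange(h,(0,160,60),(6,255,255))|cv2.inRange(h,(174,160,60),(180,255,255))
    return cv2.inRange(h,(0,0,0),(180,255,40))
for n in("blue","red","black"):
    o=[]
    for h,box in((ha,(190,212,240,300)),(hb,(140,145,230,205))):
        m=mk(n,h);k=np.zeros_like(m);x0,y0,x1,y1=box;k[y0:y1,x0:x1]=m[y0:y1,x0:x1]
        c=max(cv2.findContours(k,0,2)[0],key=cv2.contourArea);mm=cv2.moments(c);o.append((mm['m10']/mm['m00'],mm['m01']/mm['m00']));print(cv2.contourArea(c),cv2.minAreaRect(c))
    P,e=tri(*o);print(n,P.round(1),e.round(1),M.inv().apply(P-C).round(1))
E
```

```text
blue base [527.8 253.4  58.2] 2.5 [-33.1  84.   58.2]
red base [558.1 173.9  61.2] 0.5 [-34.2  -1.1  61.2]
black base [591.8  92.7  57.7] 4.2 [-32.8 -89.   57.7]
533.0 ((211.52944946289062, 279.6177062988281), (16.97749137878418, 35.16766357421875), 75.96376037597656)
361.0 ((160.50209045410156, 181.63279724121094), (29.180294036865234, 14.429107666015625), 75.0685806274414)
blue [567.5 268.9  48.3] 0.6 [ 9.5 83.8 48.3]
468.5 ((211.96682739257812, 252.37554931640625), (16.168331146240234, 33.23847961425781), 75.0685806274414)
353.0 ((185.54588317871094, 172.98623657226562), (29.405269622802734, 14.080047607421875), 73.3007583618164)
red [598.1 189.7  48.2] 2.2 [ 8.8 -1.2 48.2]
383.0 ((212.8396453857422, 228.18869018554688), (14.285496711730957, 30.63140296936035), 74.05460357666016)
339.5 ((210.37954711914062, 164.5437774658203), (29.133596420288086, 13.669722557067871), 70.01689147949219)
black [628.8 110.4  48.3] 1.5 [  8.1 -86.1  48.3]
```

```bash
cat >> h.py <<'E'
CC=np.array([589.5,187.5,0]);CM=R.from_euler('z',21.6,degrees=True)
RC=np.array([570.5,-225,0]);RM=R.from_euler('z',-15.2,degrees=True)
def tiltdown(yaw,tilt): # tilt>0: tool z leans forward(+x tool) from down
    return down(yaw)*R.from_euler('y',tilt,degrees=True)
def cupgrasp(y,alpha=35,back=0,s=30,cx=6,cz=44.5):
    b=np.array([cx,y,cz])-42.5*np.array([np.cos(np.radians(20)),0,-np.sin(np.radians(20))])
    G=b+s*np.array([np.cos(np.radians(20)),0,-np.sin(np.radians(20))])
    Q=tiltdown(21.6,90-alpha);z=Q.apply([0,0,1])
    return CC+CM.apply(G)+z*(8-back),Q
E
python3 - <<'E'
from h import *
p,Q=cupgrasp(-86,back=130);print(p,Q.apply([0,0,1]))
print(delta(p,Q)); print(delta(p+[0,0,40],down(21.6)))
print("ink",onz("top",383,160,130),onz("side",265,131,0))
E
```

```text
[522.89741545  68.63482291 118.75157703] [ 0.76162831  0.30154998 -0.57357644]
(array([ 9.09, 11.36,  3.04]), array([-0.598,  0.83 ,  1.142]))
(array([ 9.1 , 11.35, -0.96]), array([-3.000e-03,  1.000e-03,  1.246e+00]))
ink [ 634.16110948 -423.31120265  130.        ] [ 6.27889255e+02 -4.34176649e+02 -1.13686838e-13]
```

```bash
python3 -m inch '[[[9.1,11.3,-1],[0,0,1.246],0.75],[[9.1,11.3,-1],[0,0,1.246],0.75],[[9.1,11.3,-1],[0,0,1.246],0.75],[[9.1,11.3,-1],[0,0,1.246],0.75],[[9.1,11.3,-1],[0,0,1.246],0.75],[[9.1,11.3,-1],[0,0,1.246],0.75],[[9.1,11.3,-1],[0,0,1.246],0.75],[[9.1,11.3,-1],[0,0,1.246],0.75],[[9.1,11.3,-1],[0,0,1.246],0.75],[[9.1,11.3,-1],[0,0,1.246],0.75],[[9.1,11.3,-1],[0,0,1.246],0.75]]' 30
python3 - <<'E'
from h import *
p,Q=cupgrasp(-86,back=130)
print(delta(p,Q)); 
E
```

```text
time: 16.55
tool_pos: [522.7, 68.4, 159.6]
tcp_rot: [-180.0, 0.1, 21.7]
ft_force: [-0.4, 0.1, -0.1]
finger_gap: 63.7
(array([ 0.04, -0.01,  4.09]), array([-0.002,  0.962,  0.001]))
```

```bash
python3 -m inch '[[[0,0,4],[0,0.96,0],0.75],[[0,0,4],[0,0.96,0],0.75],[[0,0,4],[0,0.96,0],0.75],[[0,0,4],[0,0.96,0],0.75],[[0,0,4],[0,0.96,0],0.75],[[0,0,4],[0,0.96,0],0.75],[[0,0,4],[0,0.96,0],0.75],[[0,0,4],[0,0.96,0],0.75],[[0,0,4],[0,0.96,0],0.75],[[0,0,4],[0,0.96,0],0.75]]' 30
python3 - <<'E'
from h import *
p,Q=cupgrasp(-86)
print(delta(p,Q),telemetry.sense()["joint_pos"]) 
a=snap("side");crop(a,"c18",150,130,310,310,3)
b=snap("top");crop(b,"c19",120,100,280,240,4)
E
```

```text
time: 17.55
tool_pos: [565.2, 61.5, 121.9]
tcp_rot: [-178.7, -53.6, 21.6]
ft_force: [0.1, -0.0, -0.5]
finger_gap: 64.4
(array([-2.11, -1.99, 10.28]), array([-0.023,  0.025, -0.001])) [-19.05075545 -23.93442046 143.09198122  67.09886345  35.96953615
   0.17704463]
```

View pics/c18.png

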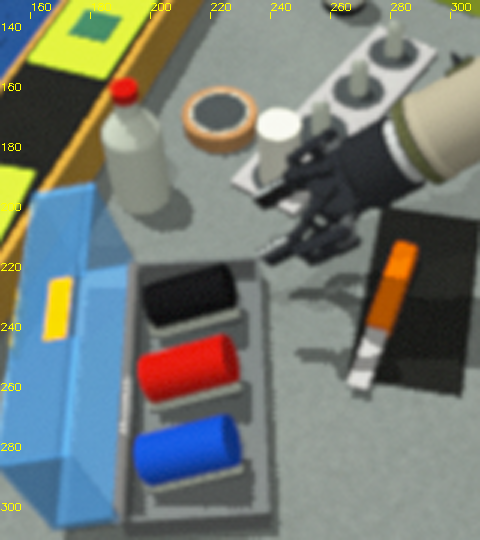

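View pics/c19.png

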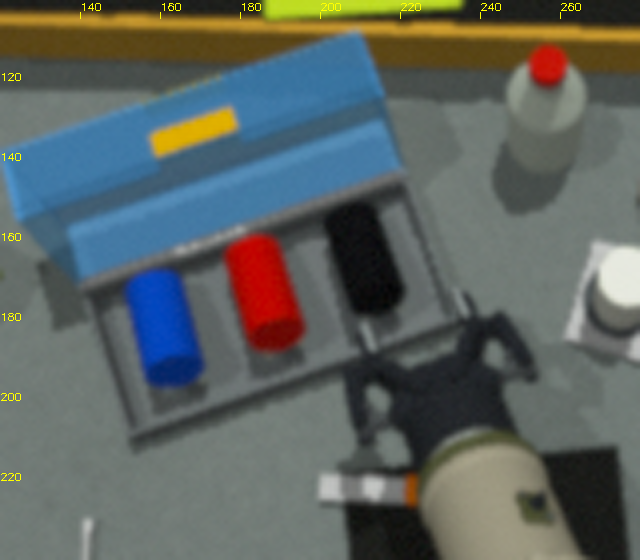

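```bash
python3 - <<'E'
from h import *
print(delta((500,30,200),down(21.6)))
E
```

```text
(array([  1.91,   0.31, -10.44]), array([-0.021, -0.936,  0.012]))
```

```bash
python3 -m inch '[[[1.9,0.3,-10.4],[-0.02,-0.936,0],0.75],[[1.9,0.3,-10.4],[-0.02,-0.936,0],0.75],[[1.9,0.3,-10.4],[-0.02,-0.936,0],0.75],[[1.9,0.3,-10.4],[-0.02,-0.936,0],0.75],[[1.9,0.3,-10.4],[-0.02,-0.936,0],0.75],[[1.9,0.3,-10.4],[-0.02,-0.936,0],0.75],[[1.9,0.3,-10.4],[-0.02,-0.936,0],0.75],[[1.9,0.3,-10.4],[-0.02,-0.936,0],0.75],[[1.9,0.3,-10.4],[-0.02,-0.936,0],0.75],[[1.9,0.3,-10.4],[-0.02,-0.936,0],0.75],[[1.9,0.3,-10.4],[-0.02,-0.936,0],0.75],[[1.9,0.3,-10.4],[-0.02,-0.936,0],0.75]]' 30
python3 - <<'E'
from h import *
print(telemetry.sense()["joint_pos"]) 
a=snap("side");crop(a,"c20",230,120,360,290,4)
b=snap("top");crop(b,"c21",160,160,300,290,4)
E
```

```text
time: 18.85
tool_pos: [500.1, 29.4, 200.2]
tcp_rot: [179.7, -0.2, 22.1]
ft_force: [-0.3, 0.8, -0.5]
finger_gap: 64.2
[ -2.36720397  -6.93659504 104.13500667  -0.19287539  82.52505768
  65.59326939]
```

View pics/c20.png

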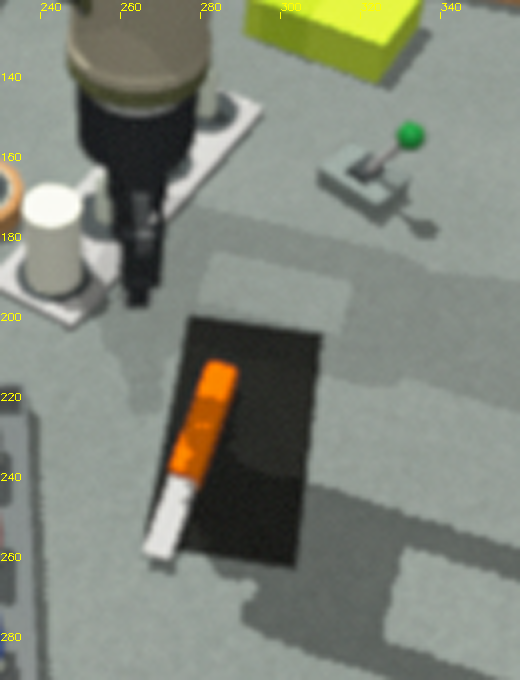

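View pics/c21.png

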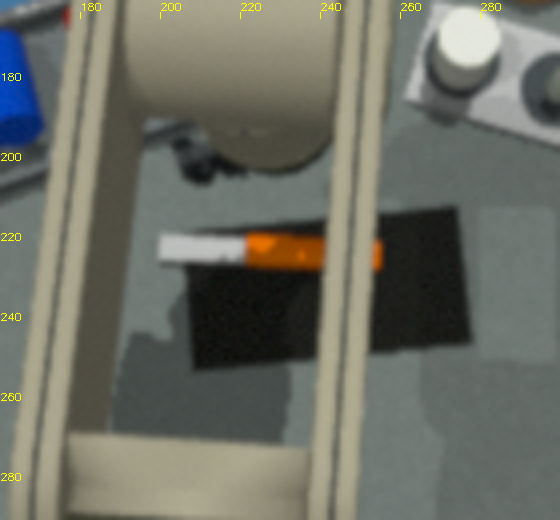

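```bash
python3 - <<'E'
from h import *
print("tip",onz("top",199.8,221.8,16),onz("side",230+158/4,120+555/4,16))
print("end",onz("top",255.5,224,26),"side end",onz("side",230+220/4,120+362/4,26)); print("front",onz("top",221.5,222.5,26))
t=onz("top",199.8,221.8,16)[:2]
E
```

```text
tip [442.54441594 140.15833498  16.        ] [441.67399289 141.20910278  16.        ]
end [438.9302627  -41.37385915  26.        ] side end [442.47734556 -39.0535539   26.        ]
front [441.13109558  68.58567675  26.        ]
```

```bash
python3 - <<'E'
from h import *
print(delta((441,15.5,90),down(89.5)))
E
```

```text
(array([-6.04, -0.99, 11.  ]), array([ 0.006,  0.   , -1.177]))
```

```bash
python3 -m inch '[[[-6,-1,5],[0,0,-1.177],0.65],[[-6,-1,5],[0,0,-1.177],0.65],[[-6,-1,5],[0,0,-1.177],0.65],[[-6,-1,5],[0,0,-1.177],0.65],[[-6,-1,5],[0,0,-1.177],0.65],[[-6,-1,5],[0,0,-1.177],0.65],[[-6,-1,5],[0,0,-1.177],0.65],[[-6,-1,5],[0,0,-1.177],0.65],[[-6,-1,11],[0,0,-1.177],0.65],[[-6,-1,11],[0,0,-1.177],0.65],[[-6,-1,11],[0,0,-1.177],0.65]]' 60
python3 - <<'E'
from h import *
print(delta((441,15.5,20),down(89.5)))
E
```

```text
time: 20.05
tool_pos: [439.2, 16.1, 87.8]
tcp_rot: [-179.9, 0.2, 89.5]
ft_force: [-0.1, -0.4, 0.7]
finger_gap: 55.8
(array([-0.04,  0.2 ,  6.78]), array([-0.002,  0.003, -0.   ]))
```

Grasp, lift, and shift back to the mat centre (world Δ ≈ -26 mm x, -44 mm y; tool x ≈ world y, tool y ≈ world x).

```bash
python3 -m inch '[[[0,0.2,4],[0,0,0],0.65],[[0,0.2,6.7],[0,0,0],0.65],[[0,0.2,6.7],[0,0,0],0.65],[[0,0.2,6.7],[0,0,0],0.65],[[0,0.2,6.7],[0,0,0],0],[[0,0.2,6.7],[0,0,0],0],[[0,0.2,6.7],[0,0,0],0],[[0,0.2,6.7],[0,0,0],0],[[0,0.2,6.7],[0,0,0],0],[[0,0.2,6.7],[0,0,0],0],[[0,0.2,5],[0,0,0],0],[[0,0.2,5],[0,0,0],0]]' 60
python3 - <<'E'
from h import *
print(pose()[0],delta((414,-28,pose()[0][2]),down(93)))
E
```

```text
time: 21.25
tool_pos: [445.7, 15.8, 42.3]
tcp_rot: [179.6, 0.2, 89.6]
ft_force: [0.8, -0.3, -1.5]
finger_gap: 22.3
[445.72983354  15.79760236  42.26099449] (array([-4.4 , -3.14, -0.01]), array([ 0.007,  0.004, -0.06 ]))
```

```bash
python3 -m inch '[[[-2,-1.5,0],[0,0,-0.06],0],[[-4.4,-3.1,0],[0,0,-0.06],0],[[-4.4,-3.1,0],[0,0,-0.06],0],[[-4.4,-3.1,0],[0,0,-0.06],0],[[-4.4,-3.1,1.5],[0,0,-0.06],0],[[-4.4,-3.1,2],[0,0,-0.06],0],[[-4.4,-3.1,2],[0,0,-0.06],0],[[-4.4,-3.1,2],[0,0,-0.06],0]]' 60
python3 -m inch '[[[0,0,0],[0,0,0],0.4],[[0,0,0],[0,0,0],0.6],[[0,0,0],[0,0,0],0.7],[[0,0,0],[0,0,0],0.7],[[0,0,-5],[0,0,0],0.75],[[0,0,-10],[0,0,0],0.75],[[0,0,-15],[0,0,0],0.75],[[0,0,-15],[0,0,0],0.75]]' 30
python3 - <<'E'
from h import *
a=snap("side");crop(a,"c22",230,120,360,290,3)
p,Q=cupgrasp(-86,alpha=50,back=90);print(p,delta(p+[0,0,60],down(21.6)))
E
```

```text
time: 22.05
tool_pos: [414.9, -27.8, 24.0]
tcp_rot: [179.7, 0.3, 93.0]
ft_force: [-19.5, 1.6, 49.0]
finger_gap: 22.5
time: 22.85
tool_pos: [416.2, -28.1, 177.4]
tcp_rot: [179.2, 0.4, 93.0]
ft_force: [0.7, -0.8, 0.1]
finger_gap: 64.3
[566.80886716  86.02059655 111.59089613] (array([10.57, 15.78,  0.34]), array([ 0.013, -0.002,  1.246]))
```

View pics/c22.png

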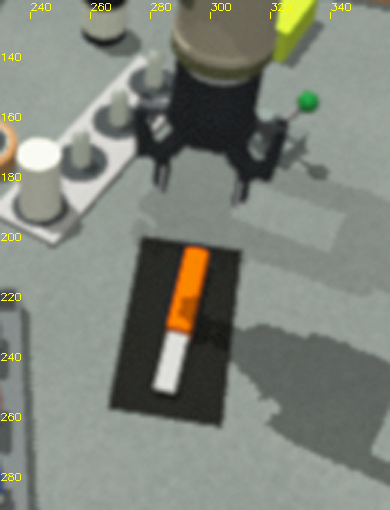

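```bash
python3 -m inch '[[[10.6,15.8,0],[0,0,1.246],0.75],[[10.6,15.8,0],[0,0,1.246],0.75],[[10.6,15.8,0],[0,0,1.246],0.75],[[10.6,15.8,0],[0,0,1.246],0.75],[[10.6,15.8,0],[0,0,1.246],0.75],[[10.6,15.8,0],[0,0,1.246],0.75],[[10.6,15.8,0],[0,0,1.246],0.75],[[10.6,15.8,0],[0,0,1.246],0.75],[[10.6,15.8,0],[0,0,1.246],0.75],[[10.6,15.8,0],[0,0,1.246],0.75],[[10.6,15.8,0],[0,0,1.246],0.75]]' 30
python3 -m inch '[[[0,0,4],[0,0.698,0],0.75],[[0,0,4],[0,0.698,0],0.75],[[0,0,4],[0,0.698,0],0.75],[[0,0,4],[0,0.698,0],0.75],[[0,0,4],[0,0.698,0],0.75],[[0,0,4],[0,0.698,0],0.75],[[0,0,4],[0,0.698,0],0.75]]' 30
python3 - <<'E'
from h import *
p,Q=cupgrasp(-86,alpha=50);print(p,delta(p,Q),telemetry.sense()["joint_pos"])
a=snap("side");crop(a,"c23",180,150,310,310,4)
E
```

```text
time: 24.0
tool_pos: [563.4, 86.7, 168.2]
tcp_rot: [179.8, 0.0, 21.7]
ft_force: [0.1, 0.2, -0.7]
finger_gap: 64.4
time: 24.7
tool_pos: [563.9, 86.1, 129.5]
tcp_rot: [179.7, -39.9, 21.8]
ft_force: [-0.6, -0.1, 1.4]
finger_gap: 64.1
[620.5972596  107.31692767  42.64689625] (array([-0.94,  0.08, 10.55]), array([0.004, 0.001, 0.002])) [ -7.74041359 -23.24323323 134.30366648  31.18763163  36.93612834
  40.74546762]
```

View pics/c23.png

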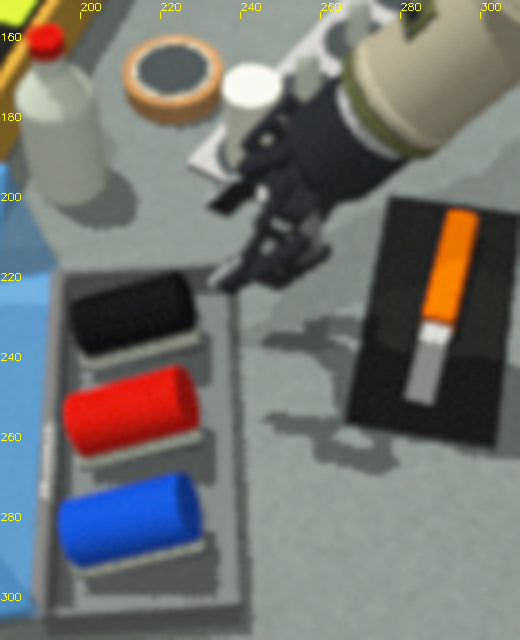

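```bash
python3 -m inch '[[[-0.9,0.1,2],[0,0,0],0.75],[[-0.9,0.1,4],[0,0,0],0.75],[[-0.9,0.1,6],[0,0,0],0.75],[[-0.9,0.1,8],[0,0,0],0.75],[[-0.9,0.1,9.5],[0,0,0],0.75],[[-0.9,0.1,10.5],[0,0,0],0.75],[[-0.9,0.1,10.5],[0,0,0],0.75],[[-0.9,0.1,10.5],[0,0,0],0.75]]' 30
python3 - <<'E'
from h import *
p,Q=cupgrasp(-86,alpha=50);print(delta(p,Q),telemetry.sense()["joint_pos"])
a=snap("side");crop(a,"c24",180,180,310,310,4)
b=snap("top");crop(b,"c25",140,120,260,220,5)
E
```

```text
time: 25.55
tool_pos: [622.6, 108.3, 44.5]
tcp_rot: [179.7, -40.1, 21.9]
ft_force: [0.7, -1.7, 0.1]
finger_gap: 64.0
(array([-0.29,  0.02, -0.  ]), array([ 0.002, -0.002,  0.004])) [ -3.62893962  -0.98492694 126.5455245   43.89848914  23.1215771
  28.43641936]
```

View pics/c24.png

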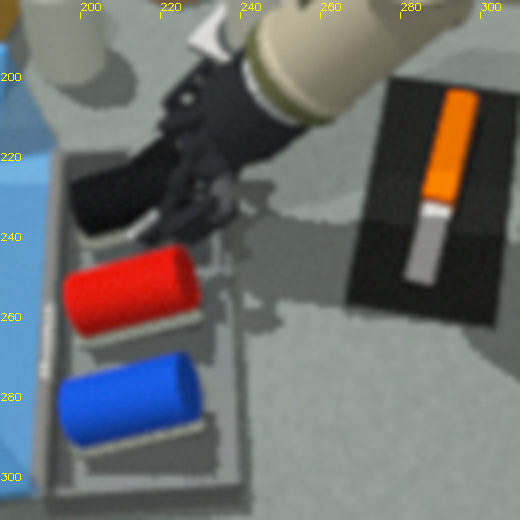

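View pics/c25.png

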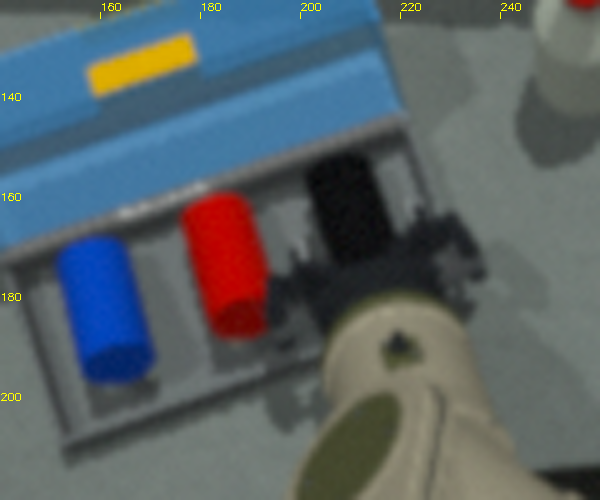

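```bash
python3 -m inch '[[[0,0,0],[0,0,0],0.5],[[0,0,0],[0,0,0],0.4],[[0,0,0],[0,0,0],0.4],[[0,0,0],[0,0,0],0.4],[[0,0,0],[0,0,0],0.4],[[0,0,0],[0,0,0],0.4]]' 35
python3 -m inch '[[[1.3,0,-1.5],[0,0,0],0.3],[[2.6,0,-3.1],[0,0,0],0.3],[[5.1,0,-6.1],[0,0,0],0.3],[[7.7,0,-9.2],[0,0,0],0.3],[[10.3,0,-12.3],[0,0,0],0.3],[[10.3,0,-12.3],[0,0,0],0.3],[[10.3,0,-12.3],[0,0,0],0.3]]' 35
python3 - <<'E'
from h import *
a=snap("side");crop(a,"c26",180,130,340,310,3)
E
```

```text
time: 26.25
tool_pos: [621.9, 107.5, 44.5]
tcp_rot: [179.6, -40.2, 21.8]
ft_force: [-0.4, 1.0, 5.8]
finger_gap: 46.3
time: 26.95
tool_pos: [621.0, 108.1, 205.3]
tcp_rot: [179.6, -40.2, 21.9]
ft_force: [-0.3, -0.4, -1.6]
finger_gap: 46.5
```

View pics/c26.png

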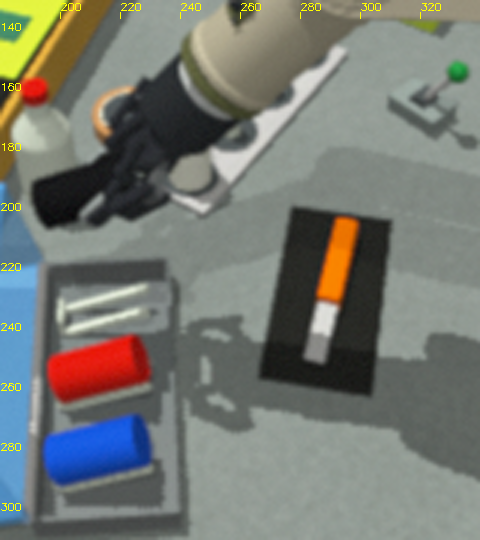

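```bash
cat >> h.py <<'E'
def peg(i): return RC+RM.apply([0,127.5-85*i,0])
def placepose(i,zc,ctool,tilt=-30,yaw=-15.2):
    Q=tiltdown(yaw,tilt);c=peg(i).copy();c[2]=zc
    return c-Q.apply(ctool),Q
def ctool(y,tcp,rot,cx=6,cz=44.5):
    return R.from_euler('xyz',rot,degrees=True).inv().apply(CC+CM.apply([cx,y,cz])-np.array(tcp))
E
python3 - <<'E'
from h import *
c=ctool(-86,(621.9,107.5,44.5),(179.6,-40.2,21.8));print(c)
p,Q=placepose(1,170,c);print(peg(1),p,delta(p,Q))
print("bottle",onz("top",256,118,170))
E
```

```text
[ 4.06817125 -0.31475764  3.43575758]
[ 581.64304009 -183.98679898    0.        ] [ 579.81840753 -183.81722544  175.00953897] (array([-12.96,  25.66,  -7.09]), array([-0.056, -1.179,  0.681]))
bottle [742.20346831 -33.82131705 170.        ]
```

```bash
python3 -m inch '[[[-10.4,25.7,-10.2],[-0.056,-1.179,0.681],0.3],[[-10.4,25.7,-10.2],[-0.056,-1.179,0.681],0.3],[[-10.4,25.7,-10.2],[-0.056,-1.179,0.681],0.3],[[-10.4,25.7,-10.2],[-0.056,-1.179,0.681],0.3],[[-10.4,25.7,-10.2],[-0.056,-1.179,0.681],0.3],[[-10.4,25.7,-10.2],[-0.056,-1.179,0.681],0.3],[[-10.4,25.7,-10.2],[-0.056,-1.179,0.681],0.3],[[-10.4,25.7,-10.2],[-0.056,-1.179,0.681],0.3],[[-10.4,25.7,-10.2],[-0.056,-1.179,0.681],0.3],[[-10.4,25.7,-10.2],[-0.056,-1.179,0.681],0.3],[[-10.4,25.7,-10.2],[-0.056,-1.179,0.681],0.3],[[-10.4,25.7,-10.2],[-0.056,-1.179,0.681],0.3],[[-10.4,25.7,-10.2],[-0.056,-1.179,0.681],0.3],[[-10.4,25.7,-10.2],[-0.056,-1.179,0.681],0.3]]' 35
python3 - <<'E'
from h import *
c=np.array([4.07,-.31,3.44])
p,Q=placepose(1,120,c);print(p,delta(p,Q),telemetry.sense()["joint_pos"])
a=snap("side");crop(a,"c27",200,80,360,230,4)
b=snap("top");crop(b,"c28",220,120,360,240,4)
E
```

```text
time: 28.4
tool_pos: [580.3, -184.4, 219.0]
tcp_rot: [180.0, 29.6, -15.2]
ft_force: [-0.1, 0.4, -0.6]
finger_gap: 46.1
[ 579.8201736  -183.81277515  125.01412739] (array([ 4.6 , -0.05,  8.2 ]), array([ 0.   , -0.006, -0.   ])) [-20.83132239  38.74540881  53.10882263  -3.14417475 117.63989748
  83.64985793]
```

View pics/c27.png

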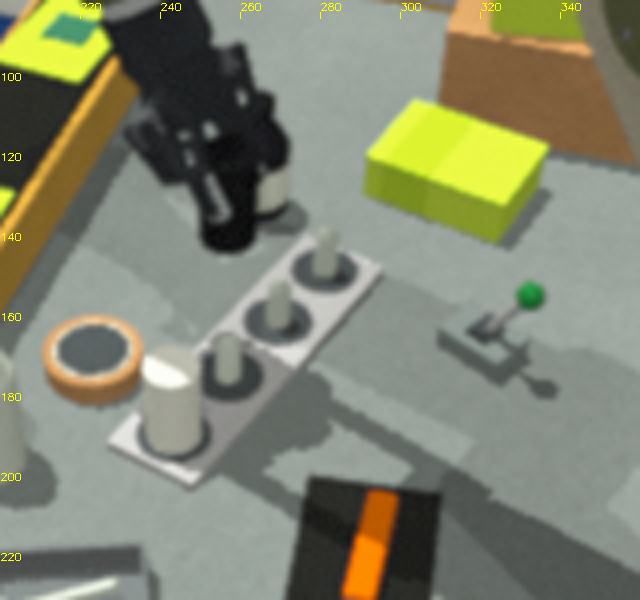

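View pics/c28.png

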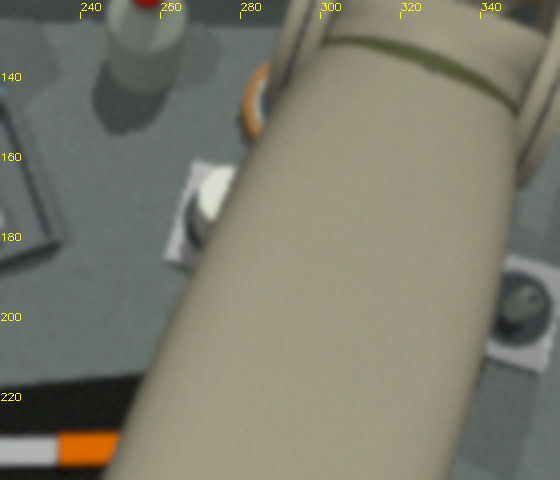

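```bash
python3 -m inch '[[[1.5,0,2.7],[0,0,0],0.3],[[3,0,5.4],[0,0,0],0.3],[[4.6,0,8.2],[0,0,0],0.3],[[4.6,0,8.2],[0,0,0],0.3],[[4.6,0,8.2],[0,0,0],0.3]]' 35
python3 - <<'E'
from h import *
c=np.array([4.07,-.31,3.44])
p,Q=placepose(1,54,c);print(pose()[0],p,delta(p,Q))
a=snap("side");crop(a,"c29",220,110,320,220,5)
for z in(77,120): 
  P=peg(1).copy();P[2]=z;print(proj("side",P))
E
```

```text
time: 29.0
tool_pos: [578.7, -183.8, 122.9]
tcp_rot: [-180.0, 30.0, -15.2]
ft_force: [-0.5, -0.6, -0.1]
finger_gap: 46.7
[ 578.70714873 -183.82261275  122.92443715] [ 579.8201736  -183.81277515   59.01412739] (array([ 3.29, -0.03,  5.48]), array([-0., -0., -0.]))
[257.47608177 160.15867297]
[257.56133842 150.84048761]
```

View pics/c29.png

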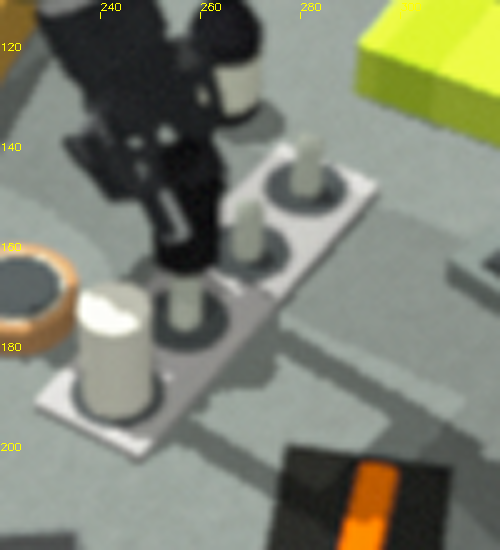

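```bash
python3 -m inch '[[[0.8,0,1.4],[0,0,0],0.3],[[1.6,0,2.8],[0,0,0],0.3],[[2.2,0,3.6],[0,0,0],0.3],[[2.7,0,4.5],[0,0,0],0.3],[[3,0,5],[0,0,0],0.3],[[3.1,0,5.2],[0,0,0],0.3],[[3.1,0,5.2],[0,0,0],0.3],[[3.1,0,5.2],[0,0,0],0.3]]' 35
python3 - <<'E'
from h import *
a=snap("side");crop(a,"c30",220,110,320,220,5);print(telemetry.sense()["ft_force"],pose()[0])
E
```

```text
time: 29.85
tool_pos: [580.3, -184.3, 62.3]
tcp_rot: [180.0, 29.9, -15.2]
ft_force: [-0.5, 0.2, -0.8]
finger_gap: 46.3
[ 0.21982036  0.46967521 -0.21258101] [ 580.41731452 -184.35460861   62.40169998]
```

View pics/c30.png

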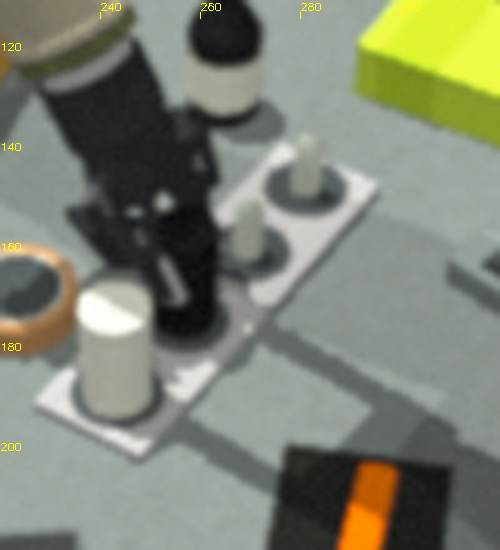

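```bash
python3 -m inch '[[[0.1,0,0.15],[0,0,0],0.3],[[0.2,0,0.3],[0,0,0],0.3],[[0.2,0,0.3],[0,0,0],0.3],[[0.2,0,0.3],[0,0,0],0.3]]' 35
```

```text
time: 30.3
tool_pos: [580.4, -184.3, 58.4]
tcp_rot: [180.0, 29.9, -15.2]
ft_force: [0.7, -0.5, 1.5]
finger_gap: 46.2
```

Near contact; release and back off along the tool axis.

```bash
python3 -m inch '[[[0,0,0],[0,0,0],0.56],[[0,0,0],[0,0,0],0.6],[[0,0,0],[0,0,0],0.63],[[0,0,0],[0,0,0],0.63],[[0,0,0],[0,0,0],0.63],[[0,0,-2],[0,0,0],0.63],[[0,0,-5],[0,0,0],0.63],[[0,0,-9],[0,0,0],0.63],[[0,0,-13],[0,0,0],0.65],[[0,0,-13],[0,0,0],0.65]]' 30
python3 - <<'E'
from h import *
a=snap("side");crop(a,"c31",220,110,320,220,5)
p,Q=cupgrasp(-1,alpha=50,back=90);print(p,delta(p+[0,0,100],Q)); print(delta(p+[0,0,100],down(5)))
E
```

```text
time: 31.3
tool_pos: [646.6, -202.6, 177.5]
tcp_rot: [179.9, 29.3, -15.3]
ft_force: [0.1, -0.6, 0.2]
finger_gap: 55.4
[535.51828018 165.05159785 111.59089613] (array([-19.45, -32.54,   6.71]), array([ 0.063,  1.169, -0.68 ]))
(array([-19.45, -32.54,   6.71]), array([-0.09 ,  0.51 , -0.345]))
```

View pics/c31.png

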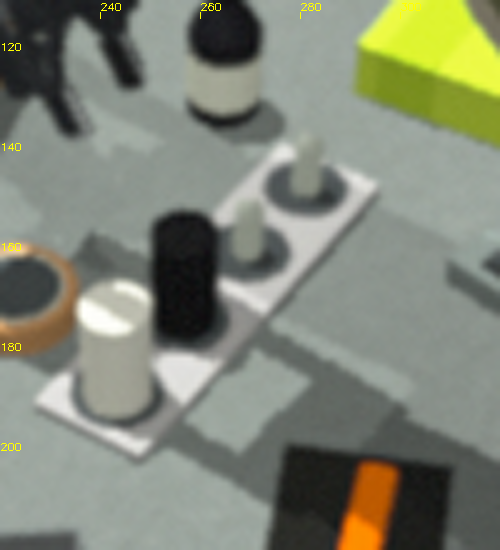

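```bash
python3 -m inch '[[[-19.5,-32.5,6.7],[0.063,1.169,-0.68],0.65],[[-19.5,-32.5,6.7],[0.063,1.169,-0.68],0.65],[[-19.5,-32.5,6.7],[0.063,1.169,-0.68],0.65],[[-19.5,-32.5,6.7],[0.063,1.169,-0.68],0.65],[[-19.5,-32.5,6.7],[0.063,1.169,-0.68],0.65],[[-19.5,-32.5,6.7],[0.063,1.169,-0.68],0.65],[[-19.5,-32.5,6.7],[0.063,1.169,-0.68],0.65],[[-19.5,-32.5,6.7],[0.063,1.169,-0.68],0.65],[[-19.5,-32.5,6.7],[0.063,1.169,-0.68],0.65],[[-19.5,-32.5,6.7],[0.063,1.169,-0.68],0.75],[[-19.5,-32.5,6.7],[0.063,1.169,-0.68],0.75],[[-19.5,-32.5,6.7],[0.063,1.169,-0.68],0.75],[[-19.5,-32.5,6.7],[0.063,1.169,-0.68],0.75],[[-19.5,-32.5,6.7],[0.063,1.169,-0.68],0.75],[[-19.5,-32.5,6.7],[0.063,1.169,-0.68],0.75]]' 30
python3 - <<'E'
from h import *
print(telemetry.sense()["joint_pos"])
p,Q=cupgrasp(-1,alpha=50,back=90);print(delta(p,Q))
a=snap("side");crop(a,"c32",180,110,360,310,3)
E
```

```text
time: 32.85
tool_pos: [534.3, 165.0, 211.5]
tcp_rot: [-179.6, -39.7, 21.3]
ft_force: [-0.4, -0.4, -0.0]
finger_gap: 64.1
[  5.18139783 -34.40184241 132.48612124  15.18628458  44.46195044
  66.48681365]
(array([-6.3 ,  0.09,  7.76]), array([-0.003,  0.006, -0.004]))
```

View pics/c32.png

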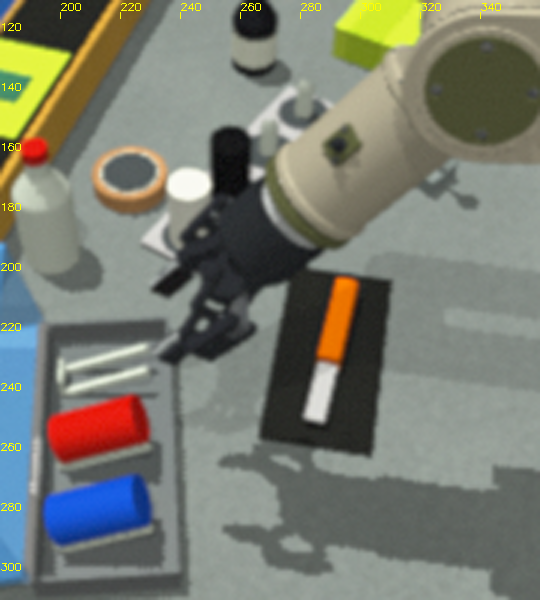

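```bash
python3 - <<'E'
from h import *
p,Q=cupgrasp(-1,alpha=50);print(delta(p,Q))
p,Q=cupgrasp(-1,alpha=50,back=60);print(delta(p,Q))
E
```

```text
(array([-6.19,  0.14, 16.74]), array([-0.003,  0.006, -0.004]))
(array([-6.22,  0.12, 10.74]), array([-0.003,  0.006, -0.004]))
```

```bash
python3 -m inch '[[[-2,0,4],[0,0,0],0.75],[[-4,0.1,7],[0,0,0],0.75],[[-6.2,0.1,10.7],[0,0,0],0.75],[[-6.2,0.1,10.7],[0,0,0],0.75],[[-6.2,0.1,13],[0,0,0],0.75],[[-6.2,0.1,15],[0,0,0],0.75],[[-6.2,0.1,16.7],[0,0,0],0.75],[[-6.2,0.1,16.7],[0,0,0],0.75],[[-6.2,0.1,16.7],[0,0,0],0.75]]' 30
python3 - <<'E'
from h import *
p,Q=cupgrasp(-1,alpha=50);print(delta(p,Q))
a=snap("side");crop(a,"c33",180,180,310,310,4)
E
```

```text
time: 33.8
tool_pos: [588.6, 187.3, 43.8]
tcp_rot: [-179.6, -39.7, 21.4]
ft_force: [0.1, -0.5, 0.6]
finger_gap: 64.0
(array([-0.05,  0.11,  0.11]), array([-0.004,  0.004, -0.003]))
```

View pics/c33.png

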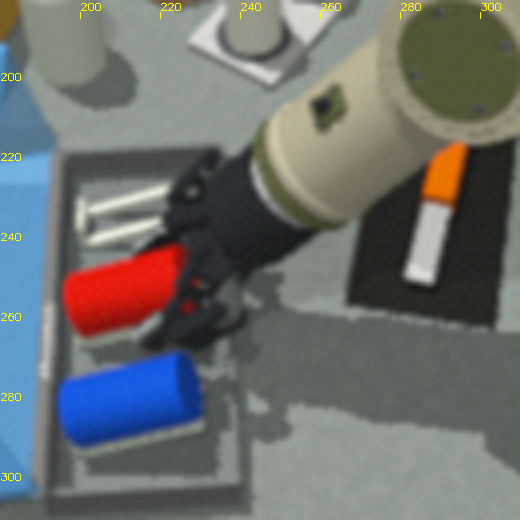

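```bash
python3 -m inch '[[[0,0,0],[0,0,0],0.5],[[0,0,0],[0,0,0],0.4],[[0,0,0],[0,0,0],0.4],[[0,0,0],[0,0,0],0.4],[[0,0,0],[0,0,0],0.4],[[0,0,0],[0,0,0],0.4]]' 35
python3 -m inch '[[[1.3,0,-1.5],[0,0,0],0.3],[[2.6,0,-3.1],[0,0,0],0.3],[[5.1,0,-6.1],[0,0,0],0.3],[[7.7,0,-9.2],[0,0,0],0.3],[[11.6,0,-13.8],[0,0,0],0.3],[[11.6,0,-13.8],[0,0,0],0.3],[[11.6,0,-13.8],[0,0,0],0.3]]' 35
python3 - <<'E'
from h import *
a=snap("side");crop(a,"c34",180,130,340,310,3)
E
```

```text
time: 34.45
tool_pos: [588.9, 187.0, 43.7]
tcp_rot: [-179.7, -39.8, 21.4]
ft_force: [-1.0, -2.2, 7.2]
finger_gap: 46.4
time: 35.15
tool_pos: [590.5, 186.8, 226.3]
tcp_rot: [-179.7, -40.0, 21.5]
ft_force: [-0.0, 0.2, -0.8]
finger_gap: 46.7
```

View pics/c34.png

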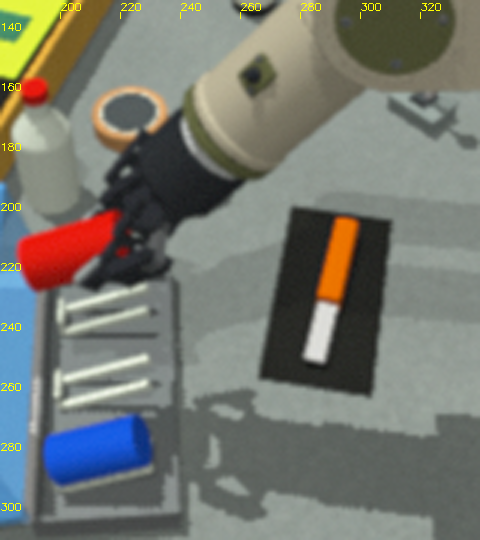

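```bash
python3 - <<'E'
from h import *
c=ctool(-1,(588.9,187.0,43.7),(-179.7,-39.8,21.4));print(c)
p,Q=placepose(2,215,c);print(peg(2),p,delta(p,Q))
E
```

```text
[5.69379594 0.75182485 3.69872385]
[ 559.35695991 -266.01320102    0.        ] [ 556.58027576 -264.47971284  221.05008679] (array([-15.11,  40.74, -12.57]), array([-0.063, -1.171,  0.68 ]))
```

```bash
python3 -m inch '[[[-15.1,40.7,-12.6],[-0.063,-1.171,0.68],0.3],[[-15.1,40.7,-12.6],[-0.063,-1.171,0.68],0.3],[[-15.1,40.7,-12.6],[-0.063,-1.171,0.68],0.3],[[-15.1,40.7,-12.6],[-0.063,-1.171,0.68],0.3],[[-15.1,40.7,-12.6],[-0.063,-1.171,0.68],0.3],[[-15.1,40.7,-12.6],[-0.063,-1.171,0.68],0.3],[[-15.1,40.7,-12.6],[-0.063,-1.171,0.68],0.3],[[-15.1,40.7,-12.6],[-0.063,-1.171,0.68],0.3],[[-15.1,40.7,-12.6],[-0.063,-1.171,0.68],0.3],[[-15.1,40.7,-12.6],[-0.063,-1.171,0.68],0.3],[[-15.1,40.7,-12.6],[-0.063,-1.171,0.68],0.3],[[-15.1,40.7,-12.6],[-0.063,-1.171,0.68],0.3],[[-15.1,40.7,-12.6],[-0.063,-1.171,0.68],0.3],[[-15.1,40.7,-12.6],[-0.063,-1.171,0.68],0.3],[[-15.1,40.7,-12.6],[-0.063,-1.171,0.68],0.3],[[-15.1,40.7,-12.6],[-0.063,-1.171,0.68],0.3]]' 35
python3 - <<'E'
from h import *
c=np.array([5.69,.75,3.70])
p,Q=placepose(2,120,c);print(p,delta(p,Q))
E
```

```text
time: 36.8
tool_pos: [556.4, -263.6, 222.4]
tcp_rot: [179.9, 29.9, -15.2]
ft_force: [0.2, 0.1, -0.7]
finger_gap: 46.2
[ 556.58358544 -264.48250306  126.04929399] (array([4.84, 0.07, 8.33]), array([ 0.001, -0.002,  0.   ]))
```

```bash
python3 -m inch '[[[1.5,0,2.7],[0,0,0],0.3],[[3,0,5.4],[0,0,0],0.3],[[4.8,0.1,8.3],[0,0,0],0.3],[[4.8,0.1,8.3],[0,0,0],0.3],[[4.8,0.1,8.3],[0,0,0],0.3]]' 35
python3 - <<'E'
from h import *
c=np.array([5.69,.75,3.70])
p,Q=placepose(2,54,c);print(pose()[0],p,delta(p,Q))
a=snap("side");crop(a,"c35",220,90,320,200,5)
E
```

```text
time: 37.3
tool_pos: [555.4, -264.9, 125.2]
tcp_rot: [180.0, 30.1, -15.2]
ft_force: [-0.2, -0.7, 0.3]
finger_gap: 46.4
[ 555.40910856 -264.8712115   125.16229896] [ 556.58358544 -264.48250306   60.04929399] (array([ 3.36, -0.07,  5.58]), array([ 0.   ,  0.003, -0.   ]))
```

View pics/c35.png

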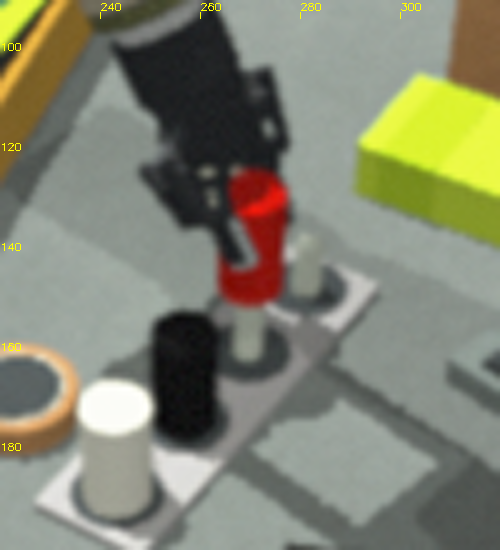

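```bash
python3 -m inch '[[[0.8,0,1.4],[0,0,0],0.3],[[1.6,0,2.8],[0,0,0],0.3],[[2.2,0,3.6],[0,0,0],0.3],[[2.7,0,4.5],[0,0,0],0.3],[[3,0,5],[0,0,0],0.3],[[3.2,0,5.4],[0,0,0],0.3],[[3.2,0,5.4],[0,0,0],0.3],[[3.2,0,5.4],[0,0,0],0.3]]' 35
python3 - <<'E'
from h import *
a=snap("side");crop(a,"c36",220,90,320,200,5)
E
```

```text
time: 38.15
tool_pos: [556.7, -265.6, 62.5]
tcp_rot: [179.9, 30.0, -15.2]
ft_force: [-0.2, 0.1, -0.7]
finger_gap: 46.0
```

View pics/c36.png

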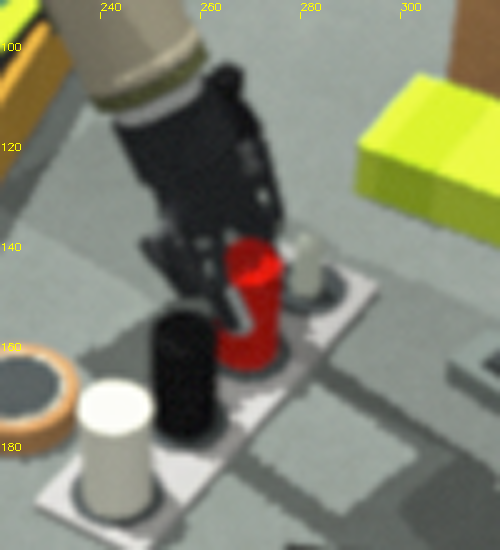

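```bash
python3 -m inch '[[[0.1,0,0.15],[0,0,0],0.3],[[0.2,0,0.3],[0,0,0],0.3],[[0.2,0,0.3],[0,0,0],0.3]]' 35
python3 -m inch '[[[0,0,0],[0,0,0],0.56],[[0,0,0],[0,0,0],0.6],[[0,0,0],[0,0,0],0.63],[[0,0,0],[0,0,0],0.63],[[0,0,0],[0,0,0],0.63],[[0,0,-2],[0,0,0],0.63],[[0,0,-5],[0,0,0],0.63],[[0,0,-9],[0,0,0],0.63],[[0,0,-13],[0,0,0],0.65],[[0,0,-13],[0,0,0],0.65]]' 30
python3 - <<'E'
from h import *
a=snap("side");crop(a,"c37",220,90,320,200,5)
p,Q=cupgrasp(84,alpha=50,back=90);print(p,delta(p+[0,0,100],Q))
E
```

```text
time: 38.5
tool_pos: [557.3, -265.8, 60.3]
tcp_rot: [179.9, 30.0, -15.3]
ft_force: [-0.0, 0.7, 7.1]
finger_gap: 46.6
time: 39.5
tool_pos: [623.3, -283.9, 177.7]
tcp_rot: [179.8, 29.4, -15.3]
ft_force: [-0.1, -0.5, 0.4]
finger_gap: 55.3
[504.2276932  244.08259915 111.59089613] (array([-23.78, -47.81,   9.14]), array([ 0.064,  1.172, -0.679]))
```

View pics/c37.png

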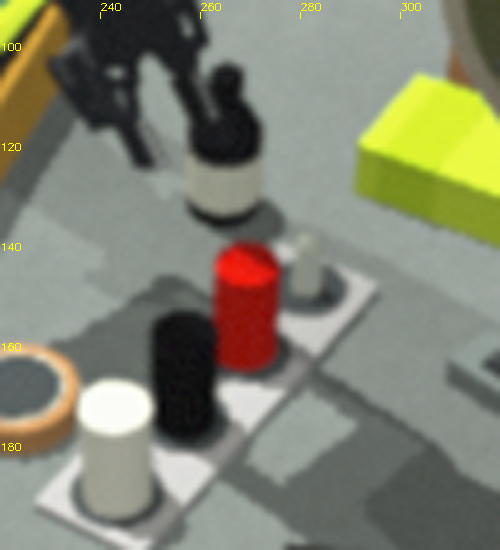

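```bash
python3 -m inch '[[[-23.8,-47.8,9.1],[0.064,1.172,-0.679],0.65],[[-23.8,-47.8,9.1],[0.064,1.172,-0.679],0.65],[[-23.8,-47.8,9.1],[0.064,1.172,-0.679],0.65],[[-23.8,-47.8,9.1],[0.064,1.172,-0.679],0.65],[[-23.8,-47.8,9.1],[0.064,1.172,-0.679],0.65],[[-23.8,-47.8,9.1],[0.064,1.172,-0.679],0.65],[[-23.8,-47.8,9.1],[0.064,1.172,-0.679],0.65],[[-23.8,-47.8,9.1],[0.064,1.172,-0.679],0.65],[[-23.8,-47.8,9.1],[0.064,1.172,-0.679],0.65],[[-23.8,-47.8,9.1],[0.064,1.172,-0.679],0.75],[[-23.8,-47.8,9.1],[0.064,1.172,-0.679],0.75],[[-23.8,-47.8,9.1],[0.064,1.172,-0.679],0.75],[[-23.8,-47.8,9.1],[0.064,1.172,-0.679],0.75],[[-23.8,-47.8,9.1],[0.064,1.172,-0.679],0.75],[[-23.8,-47.8,9.1],[0.064,1.172,-0.679],0.75],[[-23.8,-47.8,9.1],[0.064,1.172,-0.679],0.75],[[-23.8,-47.8,9.1],[0.064,1.172,-0.679],0.75]]' 30
python3 - <<'E'
from h import *
print(telemetry.sense()["joint_pos"])
p,Q=cupgrasp(84,alpha=50,back=60);print(delta(p,Q))
p,Q=cupgrasp(84,alpha=50);print(delta(p,Q))
a=snap("side");crop(a,"c38",180,110,360,310,3)
E
```

```text
time: 41.25
tool_pos: [503.1, 242.7, 210.6]
tcp_rot: [-179.6, -39.7, 21.1]
ft_force: [0.1, -0.5, 0.0]
finger_gap: 64.1
[ 19.63789304 -34.60144844 132.70577837   1.99753488  42.24865722
  87.40465063]
(array([-6.18, -0.03, 10.72]), array([-0.002,  0.006, -0.007]))
(array([-6.15, -0.02, 16.72]), array([-0.002,  0.006, -0.007]))
```

View pics/c38.png

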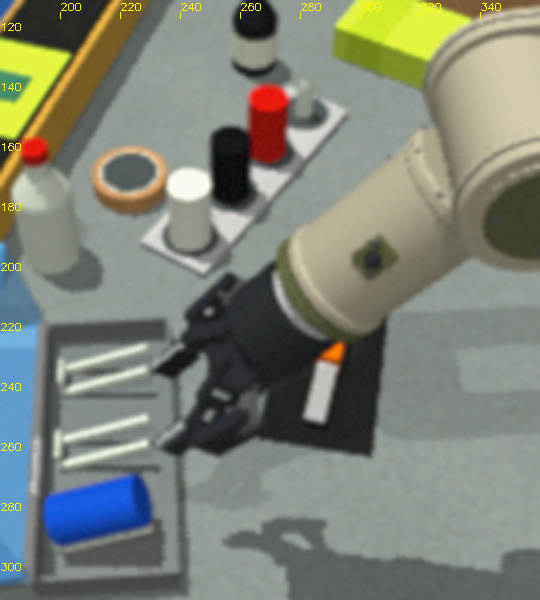

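```bash
python3 -m inch '[[[-2,0,4],[0,0,0],0.75],[[-4,0,7],[0,0,0],0.75],[[-6.2,0,10.7],[0,0,0],0.75],[[-6.2,0,10.7],[0,0,0],0.75],[[-6.2,0,13],[0,0,0],0.75],[[-6.2,0,15],[0,0,0],0.75],[[-6.2,0,16.7],[0,0,0],0.75],[[-6.2,0,16.7],[0,0,0],0.75],[[-6.2,0,16.7],[0,0,0],0.75]]' 30
python3 - <<'E'
from h import *
p,Q=cupgrasp(84,alpha=50);print(delta(p,Q))
a=snap("side");crop(a,"c39",180,180,310,310,4)
E
```

```text
time: 42.2
tool_pos: [557.7, 267.1, 44.9]
tcp_rot: [-179.6, -39.8, 21.2]
ft_force: [-0.0, 0.4, 0.3]
finger_gap: 64.4
(array([-0.17,  0.17,  0.15]), array([-0.003,  0.003, -0.005]))
```

View pics/c39.png

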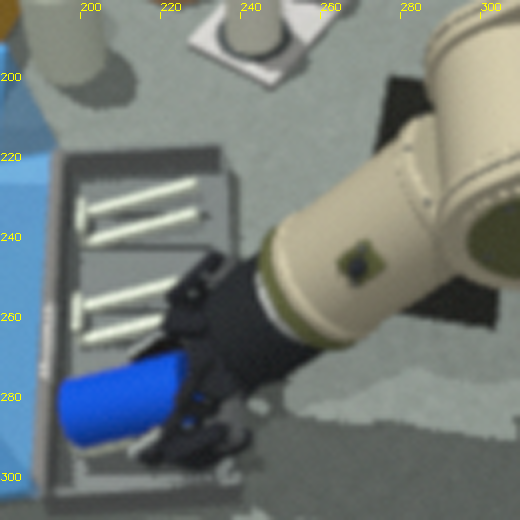

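```bash
python3 -m inch '[[[0,0.1,0],[0,0,0],0.5],[[0,0.1,0],[0,0,0],0.4],[[0,0.1,0],[0,0,0],0.4],[[0,0.1,0],[0,0,0],0.4],[[0,0.1,0],[0,0,0],0.4],[[0,0.1,0],[0,0,0],0.4]]' 35
python3 -m inch '[[[1.3,0,-1.5],[0,0,0],0.3],[[2.6,0,-3.1],[0,0,0],0.3],[[5.1,0,-6.1],[0,0,0],0.3],[[7.7,0,-9.2],[0,0,0],0.3],[[11.6,0,-13.8],[0,0,0],0.3],[[11.6,0,-13.8],[0,0,0],0.3],[[11.6,0,-13.8],[0,0,0],0.3]]' 35
python3 - <<'E'
from h import *
c=ctool(84,(557.7,266.5,44.5),(-179.6,-39.8,21.2));print(c)
p,Q=placepose(3,215,c);print(peg(3),p,delta(p,Q))
E
```

```text
time: 42.85
tool_pos: [558.5, 266.7, 45.0]
tcp_rot: [-179.6, -39.9, 21.3]
ft_force: [-1.2, -3.6, 7.1]
finger_gap: 46.5
time: 43.55
tool_pos: [559.9, 266.5, 227.6]
tcp_rot: [-179.6, -40.1, 21.3]
ft_force: [0.0, -0.0, -0.8]
finger_gap: 46.3
[4.98845244 1.14238962 4.14834766]
[ 537.07087972 -348.03960305    0.        ] [ 535.20302051 -346.34831372  221.08680068] (array([-19.22,  56.09, -15.72]), array([-0.066, -1.177,  0.679]))
```

```bash
python3 - <<'E'
from h import *
c=np.array([5,0.8,4.1])
p,Q=placepose(3,215,c,yaw=0);print(p,delta(p,Q))
E
```

```text
[ 534.7907527  -347.23960305  221.05070416] (array([-19.28,  56.15, -15.77]), array([-0.041, -1.207,  0.399]))
```

```bash
python3 -m inch '[[[-19.3,56.1,-15.8],[-0.041,-1.207,0.399],0.3],[[-19.3,56.1,-15.8],[-0.041,-1.207,0.399],0.3],[[-19.3,56.1,-15.8],[-0.041,-1.207,0.399],0.3],[[-19.3,56.1,-15.8],[-0.041,-1.207,0.399],0.3],[[-19.3,56.1,-15.8],[-0.041,-1.207,0.399],0.3],[[-19.3,56.1,-15.8],[-0.041,-1.207,0.399],0.3],[[-19.3,56.1,-15.8],[-0.041,-1.207,0.399],0.3],[[-19.3,56.1,-15.8],[-0.041,-1.207,0.399],0.3],[[-19.3,56.1,-15.8],[-0.041,-1.207,0.399],0.3],[[-19.3,56.1,-15.8],[-0.041,-1.207,0.399],0.3],[[-19.3,56.1,-15.8],[-0.041,-1.207,0.399],0.3],[[-19.3,56.1,-15.8],[-0.041,-1.207,0.399],0.3],[[-19.3,56.1,-15.8],[-0.041,-1.207,0.399],0.3],[[-19.3,56.1,-15.8],[-0.041,-1.207,0.399],0.3],[[-19.3,56.1,-15.8],[-0.041,-1.207,0.399],0.3],[[-19.3,56.1,-15.8],[-0.041,-1.207,0.399],0.3],[[-19.3,56.1,-15.8],[-0.041,-1.207,0.399],0.3],[[-19.3,56.1,-15.8],[-0.041,-1.207,0.399],0.3],[[-19.3,56.1,-15.8],[-0.041,-1.207,0.399],0.3]]' 35
python3 - <<'E'
from h import *
c=np.array([5,0.8,4.1])
p,Q=placepose(3,120,c,yaw=0);print(p,delta(p,Q))
E
```

```text
time: 45.45
tool_pos: [533.1, -346.8, 218.6]
tcp_rot: [179.8, 30.3, -0.0]
ft_force: [0.1, -0.8, -0.9]
finger_gap: 46.2
[ 534.7907527  -347.23960305  126.05070416] (array([4.82, 0.02, 7.91]), array([ 0.002,  0.006, -0.001]))
```

```bash
python3 -m inch '[[[1.5,0,2.7],[0,0,0],0.3],[[3,0,5.4],[0,0,0],0.3],[[4.8,0,8],[0,0,0],0.3],[[4.8,0,8],[0,0,0],0.3],[[4.8,0,8],[0,0,0],0.3]]' 35
python3 - <<'E'
from h import *
c=np.array([5,0.8,4.1])
p,Q=placepose(3,56,c,yaw=0);print(pose()[0],p,delta(p,Q))
a=snap("side");crop(a,"c40",220,80,320,190,5)
E
```

```text
time: 45.95
tool_pos: [533.4, -347.3, 125.2]
tcp_rot: [179.9, 30.4, -0.1]
ft_force: [0.6, -0.1, 0.2]
finger_gap: 46.2
[ 533.38415365 -347.34901113  125.15749937] [ 534.7907527  -347.23960305   62.05070416] (array([ 3.32, -0.02,  5.37]), array([ 0.001,  0.008, -0.001]))
```

View pics/c40.png

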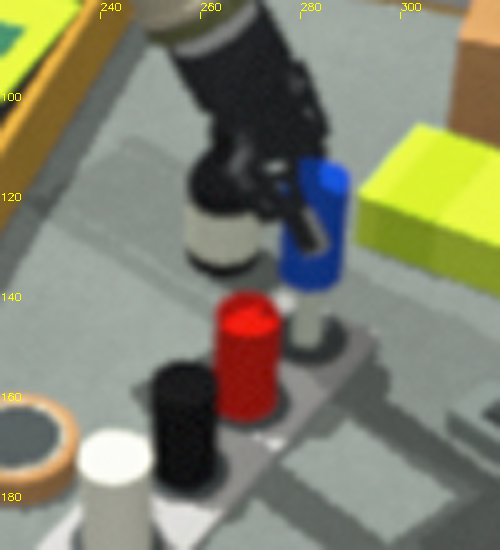

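```bash
python3 -m inch '[[[0.8,0,1.3],[0,0,0],0.3],[[1.6,0,2.6],[0,0,0],0.3],[[2.2,0,3.6],[0,0,0],0.3],[[2.8,0,4.5],[0,0,0],0.3],[[3.3,0,5.3],[0,0,0],0.3],[[3.3,0,5.3],[0,0,0],0.3],[[3.3,0,5.3],[0,0,0],0.3],[[3.4,0,5.5],[0,0,0],0.3],[[3.4,0,5.5],[0,0,0],0.3]]' 35
python3 - <<'E'
from h import *
a=snap("side");crop(a,"c41",220,80,320,190,5)
E
```

```text
time: 46.9
tool_pos: [535.5, -348.0, 60.6]
tcp_rot: [179.8, 30.3, -0.1]
ft_force: [0.7, 0.2, -0.1]
finger_gap: 46.2
```

View pics/c41.png

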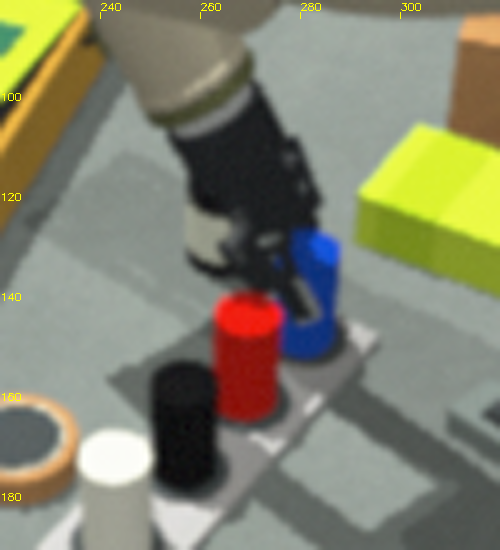

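```bash
python3 -m inch '[[[0.05,0,0.15],[0,0,0],0.3],[[0.1,0,0.2],[0,0,0],0.3],[[0.1,0,0.2],[0,0,0],0.56],[[0.1,0,0.2],[0,0,0],0.58],[[0.1,0,0.2],[0,0,0],0.61],[[0.1,0,0.2],[0,0,0],0.61],[[0.1,0,0.2],[0,0,0],0.61],[[0,0,-2],[0,0,0],0.61],[[0,0,-5],[0,0,0],0.61],[[0,0,-9],[0,0,0],0.61],[[0,0,-13],[0,0,0],0.61],[[0,0,-13],[0,0,0],0.61]]' 30
python3 - <<'E'
from h import *
a=snap("side","side42");crop(a,"c42",170,80,360,290,3)
E
```

```text
time: 48.15
tool_pos: [605.0, -348.2, 179.4]
tcp_rot: [179.5, 29.8, -0.2]
ft_force: [0.8, -1.0, 1.2]
finger_gap: 51.9
```

View pics/c42.png

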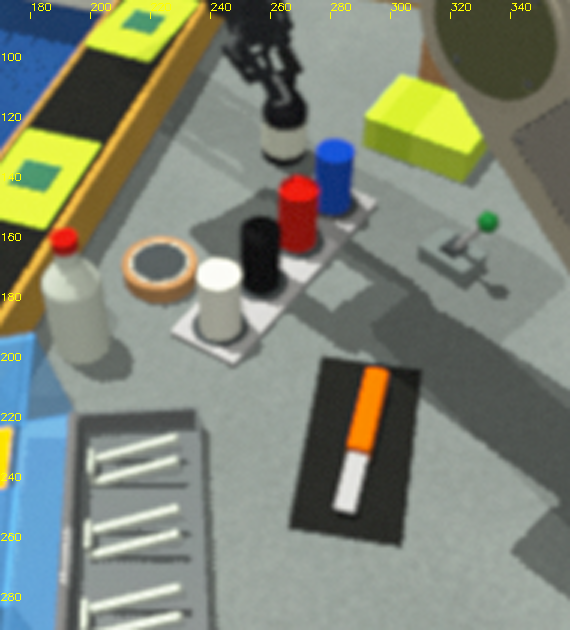

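```bash
python3 - <<'E'
from h import *
d=np.array([np.cos(np.radians(-29.2)),np.sin(np.radians(-29.2)),0]);ball=np.array([340,-281.5,90])
p=ball-55*d;p[2]=190
print(p,delta(p,down(-29.2)))
E
```

```text
[ 291.98928575 -254.66771875  190.        ] (array([-27.7 ,  -9.36,  14.32]), array([0.139, 0.51 , 0.497]))
```

```bash
python3 -m inch '[[[-1.5,0,-2.6],[0,0,0],0.3],[[-27.7,-9.4,14.3],[0.139,0.51,0.497],0],[[-27.7,-9.4,14.3],[0.139,0.51,0.497],0],[[-27.7,-9.4,14.3],[0.139,0.51,0.497],0],[[-27.7,-9.4,14.3],[0.139,0.51,0.497],0],[[-27.7,-9.4,14.3],[0.139,0.51,0.497],0],[[-27.7,-9.4,14.3],[0.139,0.51,0.497],0],[[-27.7,-9.4,14.3],[0.139,0.51,0.497],0],[[-27.7,-9.4,14.3],[0.139,0.51,0.497],0],[[-27.7,-9.4,14.3],[0.139,0.51,0.497],0],[[-27.7,-9.4,14.3],[0.139,0.51,0.497],0],[[-27.7,-9.4,14.3],[0.139,0.51,0.497],0],[[-27.7,-9.4,14.3],[0.139,0.51,0.497],0],[[-27.7,-9.4,14.3],[0.139,0.51,0.497],0]]' 30
python3 - <<'E'
from h import *
d=np.array([np.cos(np.radians(-29.2)),np.sin(np.radians(-29.2)),0]);ball=np.array([340,-281.5,90])
p=ball-50*d
print(pose()[0],p,delta(p,down(-29.2)))
a=snap("side");crop(a,"c43",220,80,380,230,4)
E
```

```text
time: 49.6
tool_pos: [290.5, -253.8, 188.9]
tcp_rot: [-180.0, 0.4, -29.2]
ft_force: [0.0, 0.5, 0.9]
finger_gap: 0.0
[ 290.45219546 -253.76692476  188.8802409 ] [ 296.35389614 -257.10701704   90.        ] (array([0.75, 0.01, 9.88]), array([-0.   ,  0.008, -0.   ]))
```

View pics/c43.png

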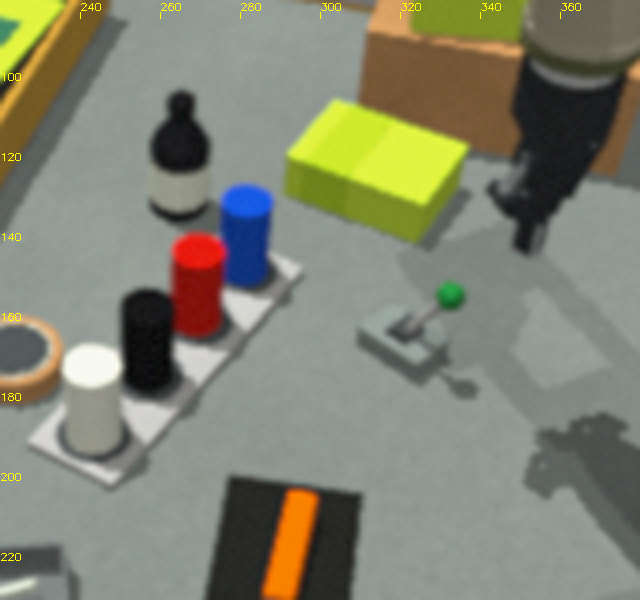

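```bash
python3 -m inch '[[[0.7,0,4],[0,0,0],0],[[0.7,0,8],[0,0,0],0],[[0.7,0,9.9],[0,0,0],0],[[0.7,0,9.9],[0,0,0],0],[[0.7,0,9.9],[0,0,0],0],[[1.7,0,9.9],[0,0,0],0],[[2.7,0,9.9],[0,0,0],0],[[3.7,0,9.9],[0,0,0],0],[[4.7,0,9.9],[0,0,0],0],[[5.7,0,9.9],[0,0,0],0],[[6.7,0,9.9],[0,0,0],0],[[7.7,0,9.9],[0,0,0],0],[[8.7,0,9.9],[0,0,0],0],[[9.7,0,9.9],[0,0,0],0],[[9.7,0,9.9],[0,0,0],0],[[9.7,0,9.9],[0,0,0],0]]' 30
python3 - <<'E'
from h import *
d=np.array([np.cos(np.radians(-29.2)),np.sin(np.radians(-29.2)),0]);ball=np.array([340,-281.5,90])
print((pose()[0]-ball)@d,pose()[0],telemetry.sense()["ft_force"])
a=snap("side");crop(a,"c44",260,80,380,200,5)
E
```

```text
time: 51.25
tool_pos: [373.7, -300.5, 89.0]
tcp_rot: [-180.0, 0.5, -29.2]
ft_force: [1.0, 0.0, 0.3]
finger_gap: 0.2
38.70900390747055 [ 373.72925793 -300.49314657   88.97929875] [0.97065991 0.03194508 0.2914866 ]
```

View pics/c44.png

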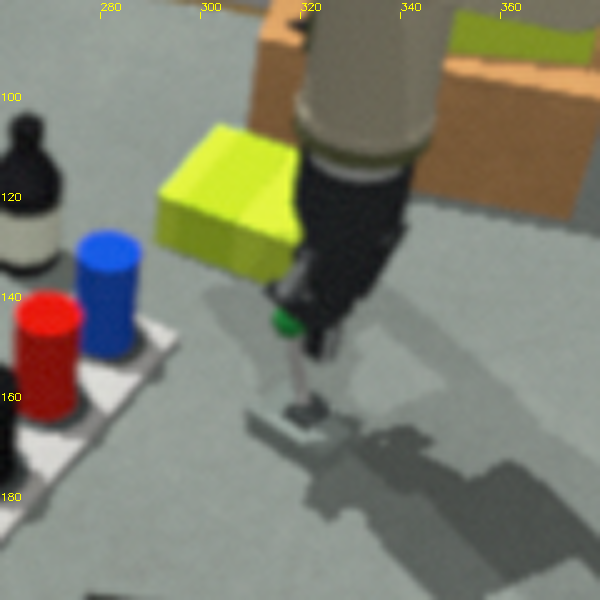

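```bash
python3 -m inch '[[[0.7,0,0],[0,0,0],0],[[1.4,0,0],[0,0,0],0],[[1.7,0,0],[0,0,0],0],[[1.7,0,0],[0,0,0],0]]' 30
python3 -m inch '[[[0.3,0,0],[0,0,0],0],[[0.3,0,0],[0,0,0],0]]' 30
```

```text
time: 51.7
tool_pos: [386.6, -307.8, 88.5]
tcp_rot: [-180.0, 0.8, -29.2]
ft_force: [-13.9, 7.4, 9.6]
finger_gap: 0.2
time: 51.9
tool_pos: [387.1, -308.0, 88.3]
tcp_rot: [-180.0, 1.1, -29.2]
ft_force: [-26.3, 14.2, 21.0]
finger_gap: -0.1
```

At the end stop. Retract and check everything.

```bash
python3 -m inch '[[[-3,0,0],[0,0,0],0],[[-6,0,0],[0,0,0],0],[[-9,0,-3],[0,0,0],0],[[-10,0,-8],[0,0,0],0],[[-10,8,-13],[0,0,0],0],[[-10,12,-16],[0,0,0],0],[[-10,16,-16],[0,0,0],0],[[-10,16,-16],[0,0,0],0],[[-10,16,-16],[0,0,0],0]]' 30
python3 - <<'E'
from h import *
a=snap("side","side45");b=snap("top","top45");crop(a,"c45",150,80,370,310,3);crop(b,"c46",120,90,370,280,3)
print(tri((0,0),(0,0))[1])
E
```

```text
time: 52.8
tool_pos: [225.4, -405.4, 252.0]
tcp_rot: [179.8, 0.3, -29.5]
ft_force: [1.3, 0.2, -0.2]
finger_gap: -0.1
63.17826484748354
```

View pics/c45.png

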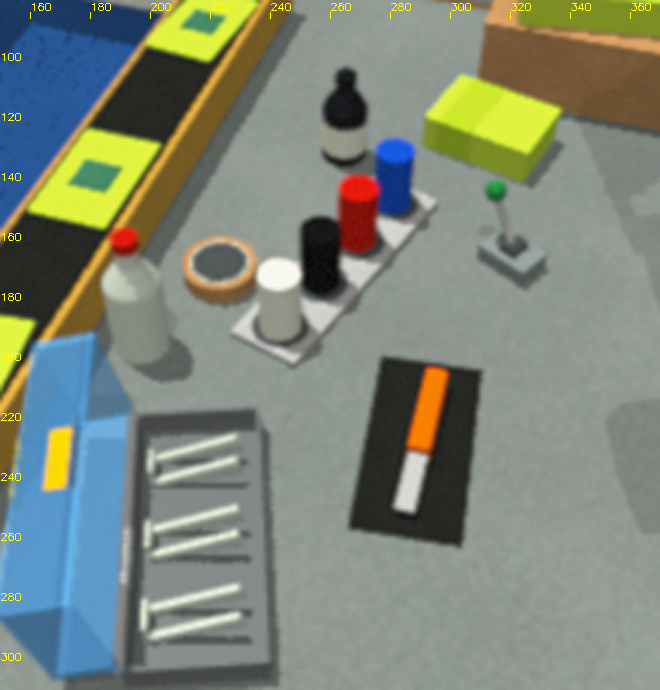

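View pics/c46.png

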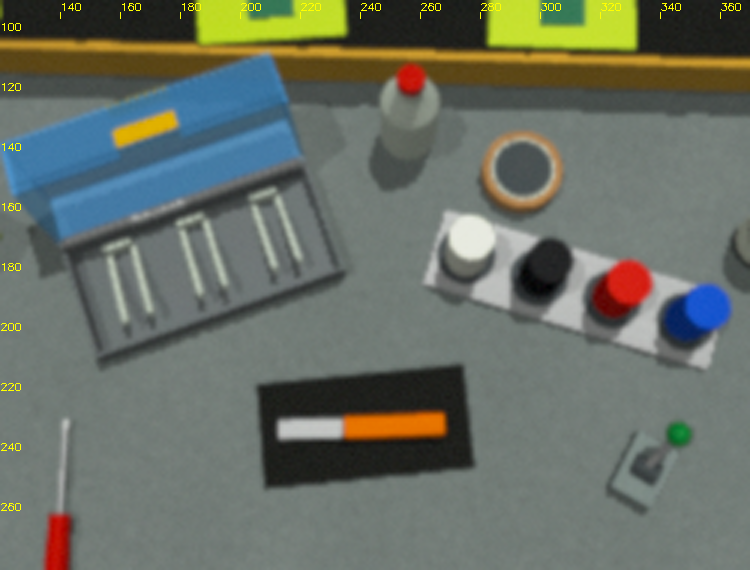

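```bash
python3 - <<'E'
from h import *
g=lambda x,y:(150+x/3,80+y/3); f=lambda x,y:(120+x/3,90+y/3)
b,e=tri(g(496,190),f(679,434));print("ball",b.round(1),e.round(1),"along",(b-np.array([373.6,-300.2,0]))@[.873,-.488,0])
for n,s,t in(("black",(320,230),(551,260)),("red",(359,189),(628,283)),("blue",(395,152),(707,306))):
    P,e=tri(g(*s),f(*t));print(n,P.round(1),e.round(1))
print([peg(i).round(0) for i in(1,2,3)])
# hood front rim far edge: near right top corner & left
P,e=tri(g(95,335),f(269,56));print("hood corner",P.round(1),e, CM.inv().apply(P-CC).round(1))
t=np.radians(100.3)
for lx,lz in((-130,62),(-130,0)): print("expect",[65+lx*np.cos(t)+lz*np.sin(t),34-lx*np.sin(t)+lz*np.cos(t)])
E
```

```text
ball [ 407.9 -317.4   89.3] 0.2 along 38.35415611339281
black [ 585.7 -187.9   88.6] 0.5
red [ 562.6 -267.7   90.5] 0.1
blue [ 540.6 -349.9   88.3] 0.4
[array([ 582., -184.,    0.]), array([ 559., -266.,    0.]), array([ 537., -348.,    0.])]
hood corner [738.8 100.3 179.6] 45.86276693446433 [ 106.8 -136.   179.6]
expect [np.float64(149.245160317005), np.float64(150.81931759414675)]
expect [np.float64(88.24428796512544), np.float64(161.9050549313604)]
```

```bash
python3 - <<'E'
from h import *
for deg in(95,100.3):
  t=np.radians(deg)
  for y in(-142,142):
    for lx,lz in((-130,62),(-130,0)):
      P=CC+CM.apply([65+lx*np.cos(t)+lz*np.sin(t),y,0]);P[2]=34-lx*np.sin(t)+lz*np.cos(t)
      s=proj("side",P);q=proj("top",P);print(deg,y,lz,((s-[150,80])*3).round(),((q-[120,90])*3).round())
E
```

```text
95 -142 62 [ 43. 337.] [269.  59.]
95 -142 0 [108. 330.] [289. 112.]
95 142 62 [  7. 610.] [ -3. 151.]
95 142 0 [ 86. 602.] [ 13. 207.]
100.3 -142 62 [ 33. 343.] [267.  52.]
100.3 -142 0 [ 95. 332.] [285. 101.]
100.3 142 62 [ -5. 615.] [ -3. 144.]
100.3 142 0 [ 71. 604.] [ 10. 196.]
```

```bash
python3 -c "
from bench import r; print(r.hand_in())"
```

```text
the job is handed in; nothing more can be done
None
```

The job is done and handed in at about 53 s of the 208 s allowed.

**What I did:**
- **Hood:** I pried it up at the notch with the blade and pushed it over until force showed it was at its stop. In the last pictures its corners match the 100° stop angle to within a few pixels.
- **Blade:** I laid it back on the mat. It was then knocked partly off, so I put it back, nearer the middle of the mat than where it started. It lies fully on the mat in the last pictures.
- **Cups:** Black is on peg 1, red on peg 2 and blue on peg 3, mouth down and upright. The white cup on peg 0 looks unmoved.
- **Blower lever:** I pushed it last, until it reached the end stop. The ball measures 38.4 mm past the pivot on the "on" side, which is where it should be.

**Checks that were off, or went less well:**
- **Cup height:** the cup tops triangulated at 88–91 mm against an expected 95 mm. I put that down to picking points in blurred pictures, since the cups look seated on the tray.
- **Hood corner:** one two-view triangulation of a hood corner failed, with the two rays 46 mm apart because I had picked different corners. I checked the hood by projecting its expected corners instead.
- **Red cup:** my first push of the blade into the notch went too deep and turned the red cup in its cradle. It slid back when I withdrew the blade.
- **Blade press:** when I put the blade down the second time, it pressed on the mat with about 49 N at the wrist for a moment. That is under the 120 N wrist limit. The 40 N limit is for the arm or gripper body, and I took this as the blade pressing.

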